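# Draw the spent cell out of the battery case with the sprung tongs

### The job

One pocket of the battery case holds a cell (solid, with a small button on top), the other a hollow spacer sleeve. Take the sprung tongs from their holder, squeeze them on the cell to draw it up out of its deep pocket, and stand it gently upright in the open tray, never touching the cell with the fingers and never dropping it. Then stand the tongs back upright in their holder, and leave the sleeve in its pocket and the other things on the table where they are.

Things in the scene. Friction and masses are not known exactly. Their poses are not given: they have to be found in the camera images.
- case: Fixed olive-grey battery case, 75 (x) by 70 (y) by 115 mm tall, open on top. Two pockets, centred at its x = -17.5 and +17.5 mm, each 30 (x) by 60 mm (y), walls 5 mm, floor 8 mm above the table. Ledges up to 22 mm above the table at both y ends of each pocket keep what stands in it in the middle (29 mm between them). Origin: centre of the underside; z up.
- pocket0 (a point): Centre of the mouth of the pocket at the case's -x side, 115 mm above the table; axes as the case's.
- pocket1 (a point): Centre of the mouth of the pocket at the case's +x side, 115 mm above the table; axes as the case's.
- cell: Loose solid steel battery cell with a grey wrap, a cylinder 26 mm in diameter and 65 mm tall with a brass button 10 mm wide and 2.5 mm high on top, about 95 g. Stands upright in one of the two pockets (either one), its flat top 42 mm below the mouth. Origin: centre of its underside; z along its axis, up.
- sleeve: Loose plain aluminium spacer sleeve, a tube 26 mm outside, 18 mm inside, 45 mm tall, about 40 g, standing in the other pocket. Origin: centre of its underside. It stays there.
- tongs: Loose sprung steel tongs, 143 mm tall, about 100 g, standing upright in the holder, tips down. They close along their own y. Origin: midway between the tips, at the level of the tip ends; z up. Tips 14 mm wide (x), 3.5 mm thick; open they stand 46 mm apart inside, 53 mm outside. The lowest 60 mm of the legs are straight; above, up to the grip pads, they are at most 53 mm across.
- tongs_grip (a point): Middle of the tongs 95 mm above the tips, where to squeeze. Black pads outside the arms, 22 mm wide (x), from 67 to 109 mm above the tips; here 50 mm across when open, 44 mm with the tips shut on the 26 mm cell. Each mm of width squeezed here brings the tips 3.3 mm nearer. Held at 48 mm across, the tongs stay firmly in the grip with the tips about 39 mm apart; this also lets the cell go.
- tongs_hinge (a point): Hinge at the head of the tongs, 137 mm above the tips (the head ends 143 mm above them). A spring holds the tongs open: at the grip it takes about 6 N on each pad to begin closing and about 11 N to reach the cell; 20 to 40 N holds the cell well.
- tongs_left (a joint): Closing angle of the left arm of the tongs (the right one mirrors it), rad: 0 open, 0.073 with the tips 26 mm apart, 0.14 with them nearly shut.
- holder: Fixed grey painted holder for the tongs, an open-topped upright sleeve 62 mm tall, inside 28 mm (its x) by 64 mm (its y), walls 4 mm, inner floor 6 mm above the table, on a foot 70 by 90 mm and 6 mm thick. Origin: centre of the underside; the tongs stand in it with their y along its y, tips on the foot 6 mm above the table.
- tray: Fixed low aluminium tray, 120 (its x) by 160 (its y) mm outside, 30 mm tall, walls 4 mm, inner floor 4 mm above the table, empty. Origin: centre of the underside; z up.
- mug: Bystander: white mug, 80 mm wide, 90 mm tall. Origin: centre of the underside.
- handset: Bystander: dark hand microphone lying flat, 55 by 115 mm, 26 mm thick. Origin: underside.
- torch: Bystander: black hand torch lying down, 150 mm long, head 38 mm square. Origin: underside, near its middle.

How it is judged:
By the outcome, as a careful person would: the job done as asked, in the order asked, and still so for the second after the job is handed in, with the robot touching nothing.
It also fails if it takes over 59 s, if anything falls off the work surface, if the arm or the gripper's body presses on something with over 40 N, if the wrist force passes 120 N, or if a joint passes its speed limit or range.

### The arm

A 7-joint arm with a two-finger parallel gripper is mounted at the origin on the work surface. World frame = base frame: x ahead of the robot, y to its left, z up, the work surface at z = 0. Lengths are in m, angles in rad, forces in N, time in s.
With the tool pointing down it reaches from about 0.375 to 0.925 m from the base axis. Payload 3.1 kg.
Tool frame: the origin (TCP) lies between the finger pads; the fingertips stand 19 mm ahead of it and the grasp point (between the pads) is the TCP; z points along the fingers, y is the direction in which the jaws open and shut (so a half turn about z gives the same grasp; the last joint's range is limited). The gripper opens to 85 mm and grips with 20 to 120 N. Pads are 22 mm wide; open, the fingers measure 114 mm over their backs; the gripper's body (76 mm by 85 mm) begins 54 mm behind the grasp point. The pads swing forward as they close: fully open they stand 13 mm farther back than shut.
Start: joints at [-1.351, 0.383, 0.044, 1.598, -0.018, 1.161, -0.05], TCP at [0.203, 0.617, 0.25] pointing down, gripper open.
Joint ranges: [-2.61, 2.61], [-0.41, 2.15], [-1.48, 1.57], [0, 2.5], [-1.57, 4.71], [0.05, 1.97], [-2.85, 2.85]. Speed limits (rad/s): [2.79, 2.79, 3.14, 3.14, 3.14, 3.14, 3.14].

### API

Orientations are given as a rotation vector (axis times angle).
In Python, from rig import manip gives the robot as it stands.
- The arm moves only by the shell command python3 -m inch 'ROWS'. ROWS is JSON, a list of rows, each a list of 7 numbers: the shift along the world's x, y, z in mm, then the turn, a rotation vector about the world's x, y, z in rad, then the opening, from 0 (shut) to 1 (fully open). In form: [[x, y, z, wx, wy, wz, fingers], ...]. A call has 1 to 20 rows; each row shifts and turns the pose as measured when the row begins; what a row does not reach is not made up. A row lasts 1/12 s, in which the tool goes at most 41.7 mm and 7.16 degrees, less where a joint would pass 70% of its speed; a pose out of reach is approached as far as the arm can. A call with a gripper value outside its range is refused whole. The fingers move at their own pace and stop on an object; the grip force is fixed at half the most. Time passes only in rows, so rows that do not move let the fingers close. It gives the time, the measured TCP pose, the force and the opening at its end, in the units of the state.
- manip.observe(): the state, without advancing time (a new reading comes with each control period).
- manip.camera(name): name is "scene" or "side" or "wrist"; returns a dict with "image" (400x640x3 uint8, red, green, blue), "fx", "fy", "cx", "cy" (pixels), "extrinsics" (4x4, takes a point from camera to world coordinates). Camera axes: x right, y down, z forward; pixel columns grow to the right and rows downward; lengths in m; the calibration is good to about 2 mm. A picture is of the moment at which its call begins. There is no depth.
- manip.sign_off(): hands the job in, once; it reports no verdict.
The state is a dict: "time_s": time; "qpos": joint angles; "joint_vel": joint speeds; "effort": joint torques, N m; "ee_pos": TCP position; "eef_rot": TCP orientation; "wrist_force": force on the tool from outside, world axes, zero at the start; "wrist_torque": the same for the moment, N m; "width": finger opening in m.
Only numpy, scipy, OpenCV 4.12 (cv2) and the standard library are available. Lean on these libraries where they do the work, as an engineer would, in place of code of your own. Each camera call takes 0.05 s, during which the arm holds its last target.

## Working session

There is one attempt and no reset: what is moved stays moved. The work goes in short steps, Python scripts to look and compute and a shell command to move; the robot and the scene stay as the last step left them, time stands still between calls to the robot, and variables do not carry over. Pictures are saved under pics/ and viewed, and the job is handed in when it is done.

```bash
mkdir -p pics; ls
python3 - <<'E'
from rig import manip
import cv2
s=manip.observe()
print({k:(v if not hasattr(v,'tolist') else v.tolist()) for k,v in s.items()})
for n in ("scene","side","wrist"):
    c=manip.camera(n); cv2.imwrite(f"pics/{n}0.png",cv2.cvtColor(c["image"],cv2.COLOR_RGB2BGR))
    print(n,c["fx"],c["fy"],c["cx"],c["cy"],c["extrinsics"])
E
```

```text
pics
{'time_s': 0.0, 'qpos': [-1.3508135169861022, 0.3838384070089794, 0.04380285345019964, 1.5995969016807092, -0.017908415035950795, 1.1611949492038949, -0.049917339685552294], 'joint_vel': [-0.0010062934669275042, 0.00011617189069142083, -0.0013841513753678094, 3.1680176083410366e-05, 0.000887701836836063, 0.000256602522691842, 0.001962231695349614], 'effort': [-0.00024817603843985125, -43.34715127944946, 1.0245516523718834, -24.951460361480713, 0.010575081396382302, 0.011380451323930174, -5.8091379173674795e-06], 'ee_pos': [0.2028007246162157, 0.6166023838214952, 0.24887378104256258], 'eef_rot': [-0.49689120111970697, -3.101745104427162, 0.004129265552489069], 'wrist_force': [0.4314581817717993, -0.9725044284882965, 0.10081396294317796], 'wrist_torque': [-0.04338497849157504, -0.04731804046061207, 0.02390933221390932], 'width': 0.08507194865457311}
scene 422.1234584710742 422.1234584710742 320.6811146656338 196.93856984905747 [[-0.78847955  0.43759196 -0.43221901  1.01697779]
 [ 0.61484308  0.54207016 -0.57282452  0.64196072]
 [-0.01637038 -0.71740729 -0.69646162  0.78248241]
 [ 0.          0.          0.          1.        ]]
side 384.40506903356834 384.40506903356834 325.37512452548424 204.53018726185 [[ 0.98810789 -0.09679517  0.11947171  0.47925764]
 [-0.1531949  -0.68640968  0.71089597 -0.68369592]
 [ 0.01319524 -0.72074437 -0.69307534  0.87447464]
 [ 0.          0.          0.          1.        ]]
wrist 327.07877268262024 327.07877268262024 320.8126940656753 198.42478124939456 [[ 0.31199775  0.91041881  0.27165234  0.13518824]
 [ 0.95008158 -0.29850702 -0.09076641  0.63871645]
 [-0.00154532  0.2864108  -0.95810567  0.37274352]
 [ 0.          0.          0.          1.        ]]
```

View pics/scene0.png

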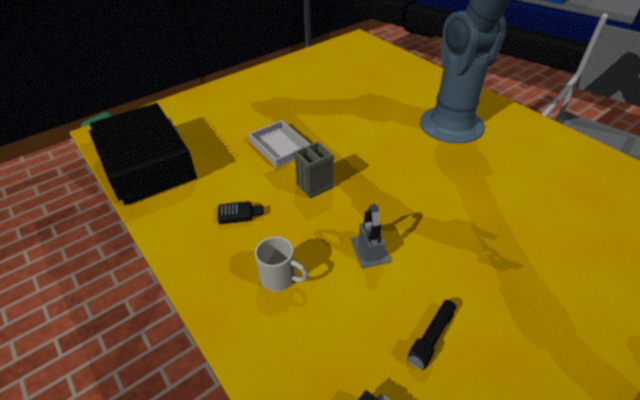

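View pics/side0.png

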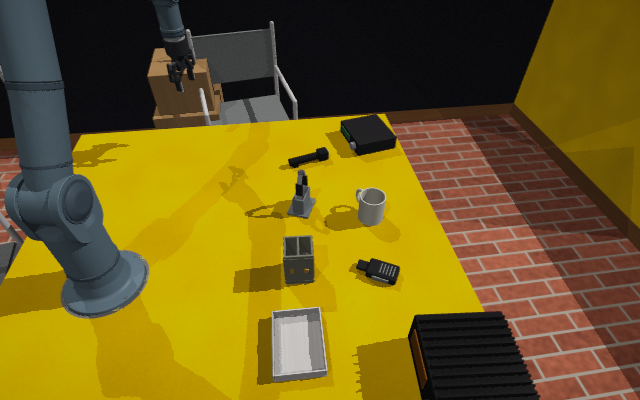

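View pics/wrist0.png

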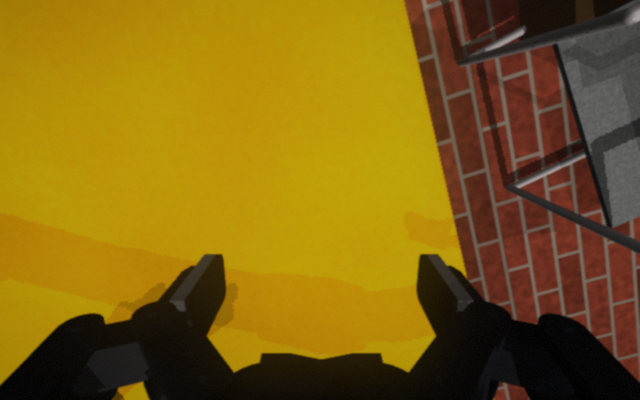

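Run:
```python
import cv2,numpy as np
a=cv2.imread("pics/scene0.png");b=cv2.imread("pics/side0.png")
def crop(im,x,y,w,h,k,n):
    cv2.imwrite(n,cv2.convertScaleAbs(cv2.resize(im[y:y+h,x:x+w],None,fx=k,fy=k,interpolation=cv2.INTER_CUBIC),alpha=1.5,beta=15))
crop(a,235,115,100,90,6.0,"pics/c1.png")
crop(a,340,195,70,75,8,"pics/c2.png")
crop(b,260,220,80,70,8,"pics/c3.png")
crop(b,275,160,60,60,10,"pics/c4.png")
crop(b,260,300,80,90,6,"pics/c5.png")
```

```text
(no output)
```

View pics/c1.png

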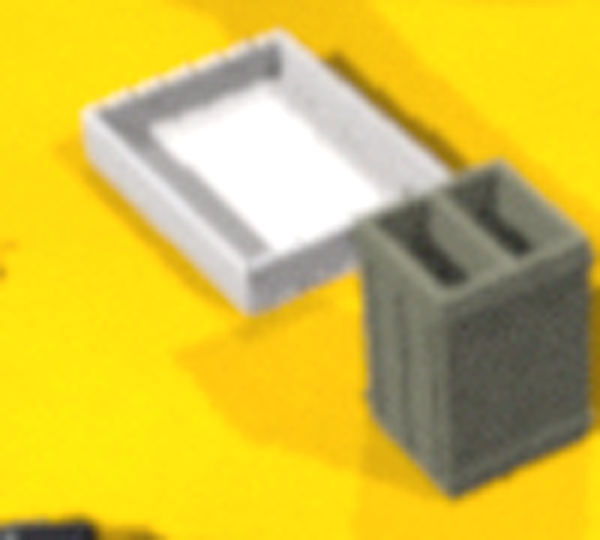

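View pics/c2.png

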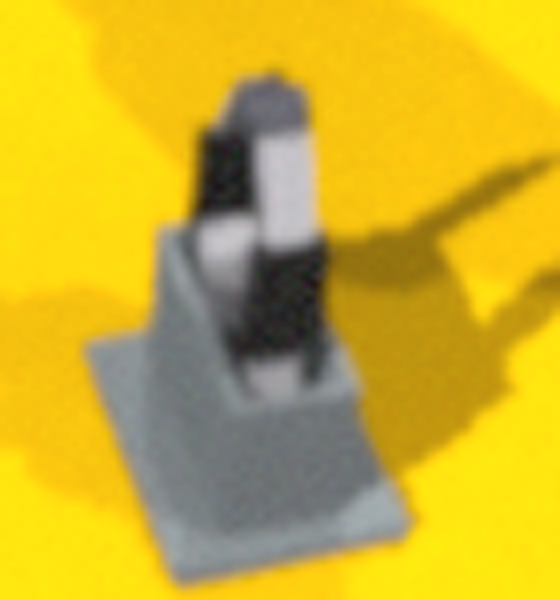

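View pics/c3.png

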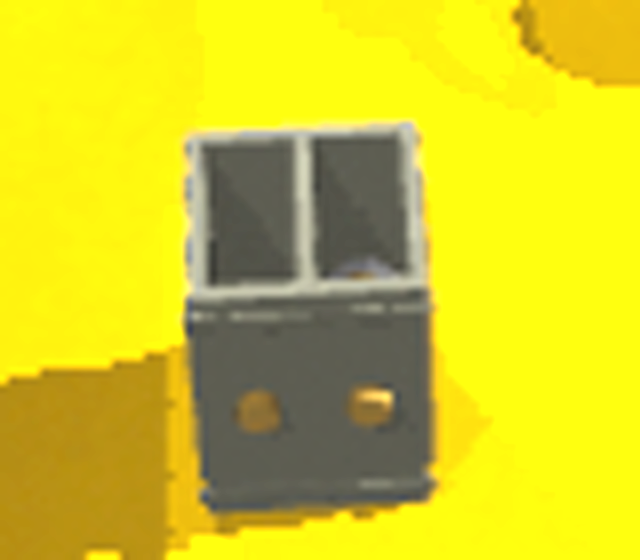

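View pics/c4.png

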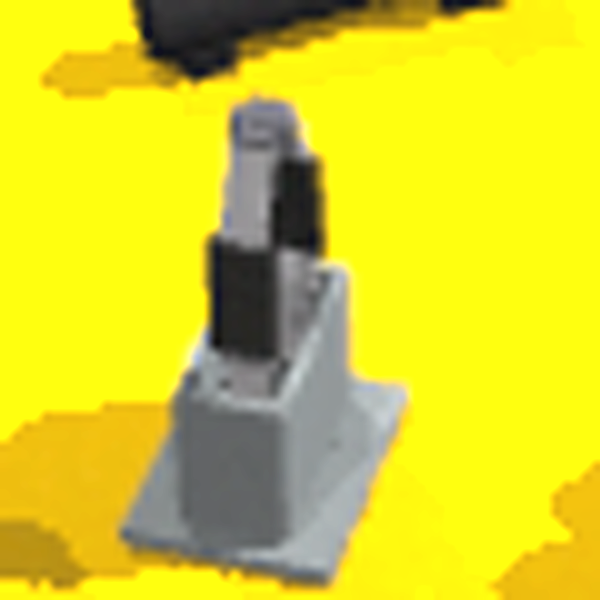

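View pics/c5.png

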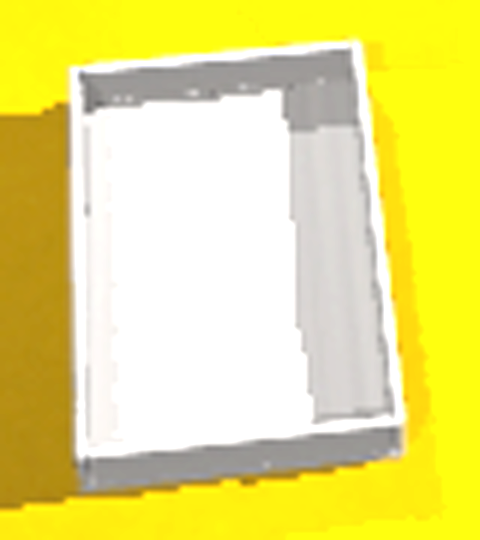

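```bash
cat > h.py <<'E'
import numpy as np
from scipy.optimize import least_squares
from scipy.spatial.transform import Rotation as R
S=dict(f=422.1234584710742,c=(320.6811146656338,196.93856984905747),T=np.array([[-0.78847955,0.43759196,-0.43221901,1.01697779],[0.61484308,0.54207016,-0.57282452,0.64196072],[-0.01637038,-0.71740729,-0.69646162,0.78248241],[0,0,0,1]]))
D=dict(f=384.40506903356834,c=(325.37512452548424,204.53018726185),T=np.array([[0.98810789,-0.09679517,0.11947171,0.47925764],[-0.1531949,-0.68640968,0.71089597,-0.68369592],[0.01319524,-0.72074437,-0.69307534,0.87447464],[0,0,0,1]]))
def cam(d): return dict(f=d["fx"],c=(d["cx"],d["cy"]),T=np.array(d["extrinsics"]))
def proj(C,P):
    p=(np.atleast_2d(P)-C["T"][:3,3])@C["T"][:3,:3]
    return p[:,:2]/p[:,2:]*C["f"]+np.array(C["c"])
def ray(C,u,z):
    d=C["T"][:3,:3]@np.array([(u[0]-C["c"][0])/C["f"],(u[1]-C["c"][1])/C["f"],1]);o=C["T"][:3,3]
    return o+d*(z-o[2])/d[2]
def rect(w,l,z): return [[sx*w/2,sy*l/2,z] for sx in(-1,1) for sy in(-1,1)]
def pose(P,x,y,a): 
    c,s=np.cos(a),np.sin(a);P=np.array(P);return np.c_[x+c*P[:,0]-s*P[:,1],y+s*P[:,0]+c*P[:,1],P[:,2]]
E
python3 - <<'E'
from h import *
objs=dict(
case=([(rect(.075,.07,.115),D,[(283.75,236.6),(311.6,235.6),(313.5,256.6),(283.75,257.5)]),(rect(.075,.07,0),D,[(285.9,283.1),(314,281.9)]),
 (rect(.075,.07,.115),S,[(295,152),(318,142.2),(333.3,155),(309.5,164.5)]),(rect(.075,.07,0),S,[(310.8,197.5),(333.3,187)])]),
tray=([(rect(.12,.16,.03),D,[(271.7,311.2),(319.5,307),(327.2,370),(273,376.3)]),(rect(.12,.16,.03),S,[(281.3,120),(248.8,133.3),(276.3,159.2)])]),
holder=([(rect(.07,.09,.006),D,[(287,214),(308,218),(315.7,199)]),(rect(.036,.072,.062),D,[(293,199.5),(303.5,200.5),(309.8,186.8)]),
 (rect(.07,.09,.006),S,[(351.3,238.1),(362.5,267.8),(391.3,260)]),(rect(.036,.072,.062),S,[(360,223.1),(369.4,245.3),(384.8,243.1)])]))
for n,o in objs.items():
    def res(p):
        r=[]
        for P,C,c in o:
            q=proj(C,pose(P,*p)); c=np.array(c)
            i=np.argmin(((c[:,None]-q[None])**2).sum(2),1); r+=list((c-q[i]).ravel())
        return np.array(r)
    P,C,c=o[0]; x0=ray(C,np.mean(c,0),P[0][2])
    sols=[least_squares(res,[x0[0],x0[1],a],loss='soft_l1') for a in np.linspace(-1.5,1.5,13)]
    sols.sort(key=lambda s:s.cost)
    for s in sols[:2]: print(n,s.x.round(4),np.degrees(s.x[2]).round(1),s.cost.round(2))
    print(res(sols[0].x).reshape(-1,2).round(1).tolist())
E
```

```text
case [ 0.5172 -0.0456 -0.0632] -3.6 4.78
case [ 0.5172 -0.0456 -0.0632] -3.6 4.78
[[0.7, 0.2], [-0.1, 0.9], [0.0, 1.0], [0.3, -0.0], [-0.2, -1.1], [0.2, -0.4], [1.1, 0.9], [-0.2, 1.3], [-0.4, 0.6], [0.6, -0.9], [0.3, -1.3], [-0.2, -0.7]]
tray [ 0.4925 -0.2534 -0.0326] -1.9 1.27
tray [ 0.4925 -0.2534 -0.0326] -1.9 1.27
[[0.6, 0.3], [-0.2, 0.9], [-0.6, -0.2], [0.4, -0.4], [-0.4, 0.4], [0.4, 0.2], [0.2, -0.4]]
holder [ 0.5516  0.2129 -0.4026] -23.1 3.82
holder [ 0.5516  0.2129 -0.4026] -23.1 3.82
[[0.1, 0.9], [-0.1, 0.8], [0.1, 0.6], [0.9, 0.1], [0.3, -0.9], [0.1, 0.3], [1.3, 0.6], [0.3, 0.8], [-0.1, -0.2], [0.9, 0.1], [-0.2, -1.3], [-0.3, 0.0]]
```

```bash
cat >> h.py <<'E'
def st(manip):
    s=manip.observe();M=R.from_rotvec(s["eef_rot"]).as_matrix()
    ya=np.degrees(np.arctan2(M[1,1],M[0,1]))
    print("t",round(s["time_s"],2),"pos",np.round(np.array(s["ee_pos"])*1000,1),"yaw_y",round(ya,2),"zdir",M[:,2].round(4),"w",round(s["width"]*1000,1),"F",np.round(s["wrist_force"],1),"q",np.round(s["qpos"],2))
    return s,M
E
python3 - <<'E'
from h import *
from rig import manip
s,M=st(manip); print(M.round(3))
E
```

```text
t 0.15 pos [202.9 616.8 249.2] yaw_y 71.8 zdir [-5.e-04 -2.e-03 -1.e+00] w 85.1 F [ 0.6 -0.6  0.3] q [-1.35  0.38  0.04  1.6  -0.02  1.16 -0.05]
[[-0.95   0.312 -0.001]
 [ 0.312  0.95  -0.002]
 [-0.    -0.002 -1.   ]]
```

```bash
python3 -m inch '[[15,-18,0,0,0,-0.006,1],[24,-28,1,0,0,-0.006,1],[24,-28,1,0,0,-0.006,1],[24,-28,1,0,0,-0.006,1],[24,-28,1,0,0,-0.006,1],[24,-28,1,0,0,-0.006,1],[24,-28,1,0,0,-0.006,1],[24,-28,1,0,0,-0.006,1],[24,-28,0,0,0,-0.006,1],[24,-28,0,0,0,-0.006,1],[24,-28,0,0,0,-0.006,1],[24,-28,0,0,0,-0.006,1],[24,-28,0,0,0,-0.006,1],[15,-15,0,0,0,-0.006,1],[0,0,0,0,0,0,1],[0,0,0,0,0,0,1]]' | tail -c 600
python3 - <<'E'
from h import *
from rig import manip
import cv2
st(manip)
for n in ("wrist","side"):
    c=manip.camera(n); cv2.imwrite(f"pics/{n}1.png",cv2.cvtColor(c["image"],cv2.COLOR_RGB2BGR))
    if n=="wrist": print(c["extrinsics"])
E
```

```text
time_s: 1.48
ee_pos: [0.5211, 0.2237, 0.2509]
eef_rot: [-0.619, -3.072, 0.013]
wrist_force: [-0.8, 1.1, 0.5]
width: 0.0854
t 1.48 pos [521.1 223.7 250.9] yaw_y 67.22 zdir [-0.0093 -0.0067 -0.9999] w 85.4 F [-0.8  1.1  0.5] q [-0.77  0.24  0.33  1.81 -0.08  1.12  0.77]
[[ 0.38684512  0.88607589  0.25538281  0.4565595 ]
 [ 0.92210232 -0.36904182 -0.11634191  0.25173553]
 [-0.00884082  0.28049538 -0.95981466  0.37507811]
 [ 0.          0.          0.          1.        ]]
```

View pics/wrist1.png

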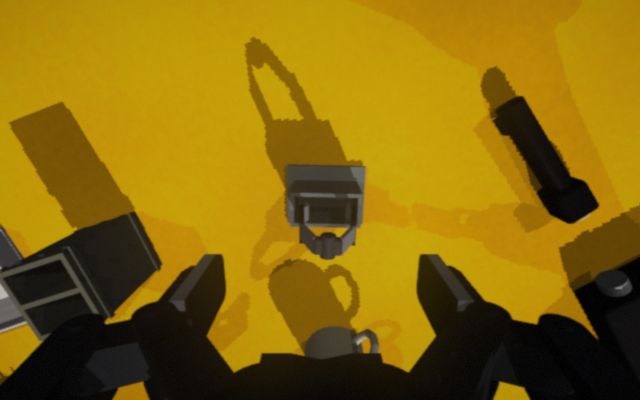

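Run:
```python
import cv2
a=cv2.imread("pics/wrist1.png")[150:270,270:385]
cv2.imwrite("pics/c6.png",cv2.convertScaleAbs(cv2.resize(a,None,fx=5,fy=5,interpolation=cv2.INTER_CUBIC),alpha=2,beta=15))
```

```text
(no output)
```

View pics/c6.png

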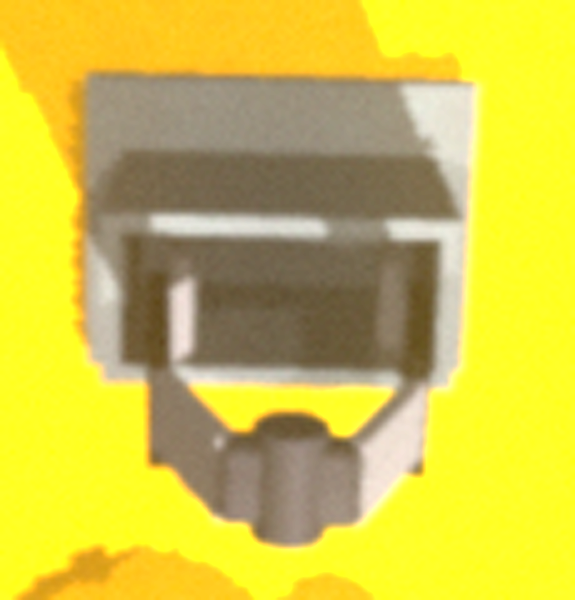

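Run:
```python
from h import *
W=dict(f=327.07877268262024,c=(320.8126940656753,198.42478124939456),T=np.array([[0.38684512,0.88607589,0.25538281,0.4565595],[0.92210232,-0.36904182,-0.11634191,0.25173553],[-0.00884082,0.28049538,-0.95981466,0.37507811],[0,0,0,1]]))
k=lambda l:np.array(l)/5+[270,150]
o=[(rect(.07,.09,.006),k([(88,73),(475,82)])),(rect(.036,.072,.062),k([(95,213),(465,217),(100,382),(457,385)]))]
def res(p):
    r=[]
    for P,c in o:
        q=proj(W,pose(P,*p)); i=np.argmin(((c[:,None]-q[None])**2).sum(2),1); r+=list((c-q[i]).ravel())
    return np.array(r)
s=least_squares(res,[.5516,.2129,-.4026]);print(s.x,np.degrees(s.x[2]),res(s.x).reshape(-1,2).round(1).tolist())
print(ray(W,k((290,480)),.148))
for e in [(150,462),(420,470)]: print(ray(W,k(e),.115)) # pad outer top corners
for e in [(150,375),(422,385)]: print(ray(W,k(e),.115))
```

```text
[ 0.55311777  0.21377727 -0.40994421] -23.4880731677251 [[0.9, -0.4], [-0.5, 0.3], [-0.9, 0.3], [0.5, 0.0], [-0.4, 0.1], [0.6, -0.3]]
[0.55358734 0.21473978 0.148     ]
[0.55530829 0.18833898 0.115     ]
[0.57454508 0.23079602 0.115     ]
[0.54064353 0.19480154 0.115     ]
[0.56004421 0.23676403 0.115     ]
```

```bash
python3 -m inch '[[11,-3,0,0.003,-0.004,-0.005,1],[11,-3,0,0.003,-0.004,-0.005,1],[10,-3,0,0,0,-0.005,1],[0,0,0,0,0,0,1]]'
python3 - <<'E'
from h import *
from rig import manip
st(manip)
E
```

```text
time_s: 1.92
ee_pos: [0.5513, 0.2227, 0.2504]
eef_rot: [-0.621, -3.077, -0.004]
wrist_force: [0.2, -0.0, 0.0]
width: 0.0851
t 1.92 pos [551.3 222.7 250.4] yaw_y 67.2 zdir [-0.0024  0.0028 -1.    ] w 85.1 F [ 0.2 -0.   0. ] q [-0.74  0.29  0.34  1.75 -0.11  1.13  0.81]
```

```bash
python3 -m inch '[[1,-4,-10,-0.002,-0.002,-0.008,1],[1,-5,-20,0,0,-0.008,1],[0,0,-20,0,0,0,1],[0,0,-20,0,0,0,1],[0,0,0,0,0,0,1],[0,0,0,0,0,0,1]]'
python3 - <<'E'
from h import *
from rig import manip
import cv2
st(manip)
c=manip.camera("wrist"); cv2.imwrite("pics/wrist2.png",cv2.convertScaleAbs(cv2.cvtColor(c["image"],cv2.COLOR_RGB2BGR),alpha=2,beta=10))
W=cam(c); print(proj(W,[[.5535,.2138,.149],[.5535,.2138,.143]]))
E
```

```text
time_s: 2.42
ee_pos: [0.5539, 0.2153, 0.1764]
eef_rot: [0.643, 3.074, 0.003]
wrist_force: [0.3, 0.6, 1.1]
width: 0.0858
t 2.42 pos [553.9 215.3 176.4] yaw_y 66.36 zdir [ 0.0012  0.0015 -1.    ] w 85.8 F [0.3 0.6 1.1] q [-0.71  0.36  0.33  1.82 -0.14  0.98  0.83]
[[318.05210825 248.0689351 ]
 [318.11297295 243.10848224]]
```

View pics/wrist2.png

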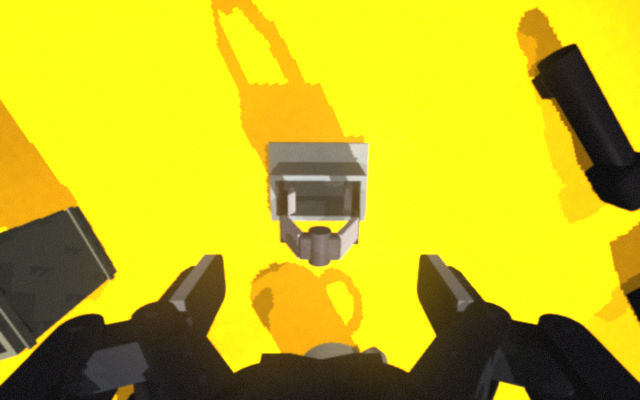

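```bash
python3 -m inch '[[0,-1,-15,0,0,0,1],[0,0,-20,0,0,0,1],[0,0,-20,0,0,0,1],[0,0,-12,0,0,0,1],[0,0,-5,0,0,0,1],[0,0,0,0,0,0,1],[0,0,0,0,0,0,1]]'
python3 - <<'E'
from h import *
from rig import manip
import cv2
st(manip)
c=manip.camera("wrist"); cv2.imwrite("pics/wrist3.png",cv2.convertScaleAbs(cv2.cvtColor(c["image"],cv2.COLOR_RGB2BGR),alpha=2,beta=10))
E
```

```text
time_s: 3.05
ee_pos: [0.5588, 0.2179, 0.1102]
eef_rot: [0.638, 3.065, 0.018]
wrist_force: [-0.9, 0.1, -0.4]
width: 0.0854
t 3.05 pos [558.8 217.9 110.2] yaw_y 66.47 zdir [ 0.0132  0.0089 -0.9999] w 85.4 F [-0.9  0.1 -0.4] q [-0.69  0.45  0.31  1.85 -0.18  0.85  0.87]
```

View pics/wrist3.png

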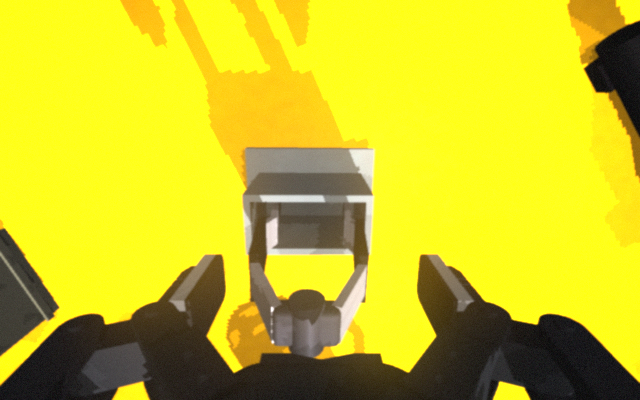

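```bash
python3 -m inch '[[-3,-2,-3,-0.005,0.007,0,1],[-2,-2,-3,-0.004,0.006,0,1],[0,0,0,0,0,0,1],[0,0,0,0,0,0,1]]'
python3 - <<'E'
from h import *
from rig import manip
st(manip)
E
```

```text
time_s: 3.43
ee_pos: [0.5558, 0.2147, 0.1075]
eef_rot: [0.64, 3.072, 0.005]
wrist_force: [-0.3, -0.1, -0.3]
width: 0.0852
t 3.43 pos [555.8 214.7 107.5] yaw_y 66.47 zdir [ 0.0048  0.0023 -1.    ] w 85.2 F [-0.3 -0.1 -0.3] q [-0.69  0.46  0.31  1.86 -0.18  0.85  0.87]
```

```bash
python3 -m inch '[[-2,-1,-4,-0.002,0.005,0,1],[-2,-1,-3,-0.001,0.003,0,1],[0,0,0,0,0,0,1],[0,0,0,0,0,0,1]]'
python3 - <<'E'
from h import *
from rig import manip
st(manip)
E
```

```text
time_s: 3.77
ee_pos: [0.5518, 0.2125, 0.1005]
eef_rot: [-0.64, -3.073, 0.002]
wrist_force: [0.2, 0.9, -0.5]
width: 0.0857
t 3.77 pos [551.8 212.5 100.5] yaw_y 66.46 zdir [-3.e-03 -5.e-04 -1.e+00] w 85.7 F [ 0.2  0.9 -0.5] q [-0.69  0.46  0.31  1.86 -0.18  0.84  0.87]
```

```bash
python3 -m inch '[[1,1,2,0,-0.002,0,1],[0,0,0,0,0,0,0.7],[0,0,0,0,0,0,0.62],[0,0,0,0,0,0,0.58],[0,0,0,0,0,0,0.565],[0,0,0,0,0,0,0.565],[0,0,0,0,0,0,0.565],[0,0,0,0,0,0,0.565]]'
python3 - <<'E'
from h import *
from rig import manip
import cv2
st(manip)
for n in ("wrist","side"):
    c=manip.camera(n); cv2.imwrite(f"pics/{n}4.png",cv2.convertScaleAbs(cv2.cvtColor(c["image"],cv2.COLOR_RGB2BGR),alpha=2,beta=10))
E
```

```text
time_s: 4.43
ee_pos: [0.553, 0.2133, 0.103]
eef_rot: [-0.641, -3.075, 0.002]
wrist_force: [-0.2, -0.0, 1.2]
width: 0.0483
t 4.43 pos [553.  213.3 103. ] yaw_y 66.45 zdir [-1.1e-03 -8.0e-04 -1.0e+00] w 48.3 F [-0.2 -0.   1.2] q [-0.69  0.46  0.31  1.86 -0.18  0.85  0.87]
```

View pics/wrist4.png

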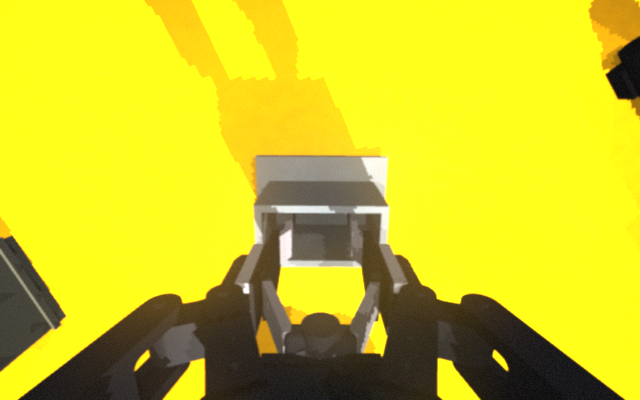

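```bash
python3 -m inch '[[0,0,5,0,0,0,0.565],[0,0,10,0,0,0,0.565],[0,0,10,0,0,0,0.565],[0,0,10,0,0,0,0.565],[0,0,5,0,0,0,0.565],[0,0,0,0,0,0,0.565]]'
python3 - <<'E'
from h import *
from rig import manip
st(manip)
E
```

```text
time_s: 5.03
ee_pos: [0.5524, 0.2132, 0.1466]
eef_rot: [-0.641, -3.074, 0.002]
wrist_force: [-0.2, -0.4, -1.4]
width: 0.048
t 5.03 pos [552.4 213.2 146.6] yaw_y 66.45 zdir [-0.0017 -0.001  -1.    ] w 48.0 F [-0.2 -0.4 -1.4] q [-0.71  0.4   0.33  1.84 -0.16  0.93  0.85]
```

```bash
python3 -m inch '[[0,0,15,0,0,0,0.565],[0,0,20,0,0,0,0.565],[0,0,25,0,0,0.01,0.565],[0,-10,25,0,0,0.02,0.565],[0,-20,25,0,0,0.035,0.565],[0,-25,20,0,0,0.035,0.565],[0,-25,5,0,0,0.035,0.565],[1,-25,0,0,0,0.035,0.565],[1,-25,0,0,0,0.035,0.565],[2,-25,0,0,0,0.035,0.565],[2,-25,0,0,0,0.035,0.565],[2,-25,0,0,0,0.035,0.565],[0,-20,0,0,0,0.02,0.565],[0,-15,0,0,0,0.015,0.565],[0,-5,0,0,0,0,0.565],[0,0,0,0,0,0,0.565],[0,0,0,0,0,0,0.565]]'
python3 - <<'E'
from h import *
from rig import manip
import cv2
st(manip)
for n in ("wrist","side"):
    c=manip.camera(n); cv2.imwrite(f"pics/{n}5.png",cv2.convertScaleAbs(cv2.cvtColor(c["image"],cv2.COLOR_RGB2BGR),alpha=2.2 if n=="wrist" else 1.3,beta=10))
    if n=="wrist": np.save("w5.npy",c["extrinsics"])
E
```

```text
time_s: 6.45
ee_pos: [0.5556, -0.0415, 0.2936]
eef_rot: [0.071, 3.134, 0.004]
wrist_force: [-0.1, 1.1, -1.4]
width: 0.0484
t 6.45 pos [555.6 -41.5 293.6] yaw_y 87.41 zdir [ 0.0069  0.0023 -1.    ] w 48.4 F [-0.1  1.1 -1.4] q [-0.42  0.17  0.47  1.8  -0.09  1.18  1.61]
```

View pics/wrist5.png

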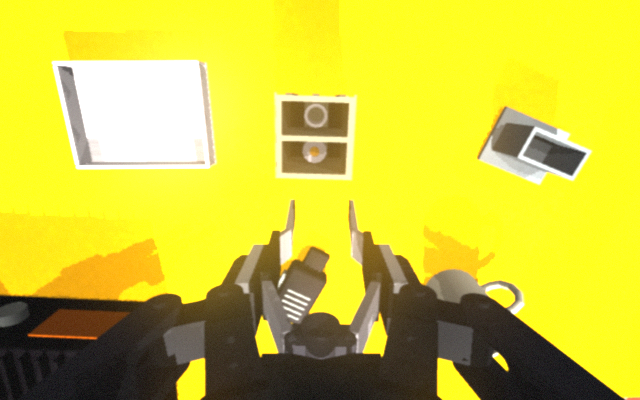

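View pics/side5.png

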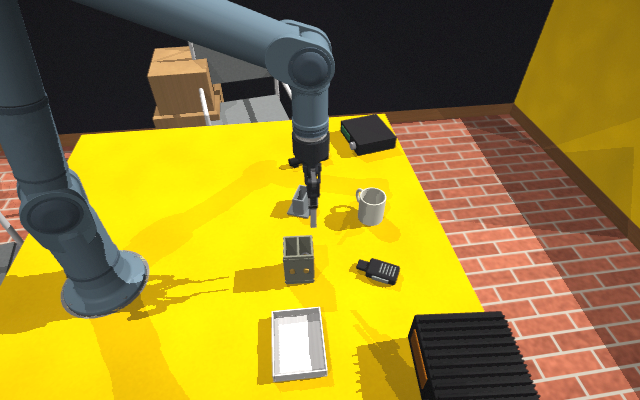

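Run:
```python
import cv2
b=cv2.imread("pics/wrist5.png")
cv2.imwrite("pics/c7.png",cv2.resize(b[85:190,265:365],None,fx=6,fy=5.5,interpolation=cv2.INTER_CUBIC)) 
cv2.imwrite("pics/c7.png",cv2.resize(cv2.convertScaleAbs(b[85:185,265:365],alpha=.85),None,fx=6,fy=6,interpolation=cv2.INTER_CUBIC))
cv2.imwrite("pics/c8.png",cv2.resize(b[190:290,270:370],None,fx=6,fy=6,interpolation=cv2.INTER_CUBIC))
```

```text
(no output)
```

View pics/c7.png

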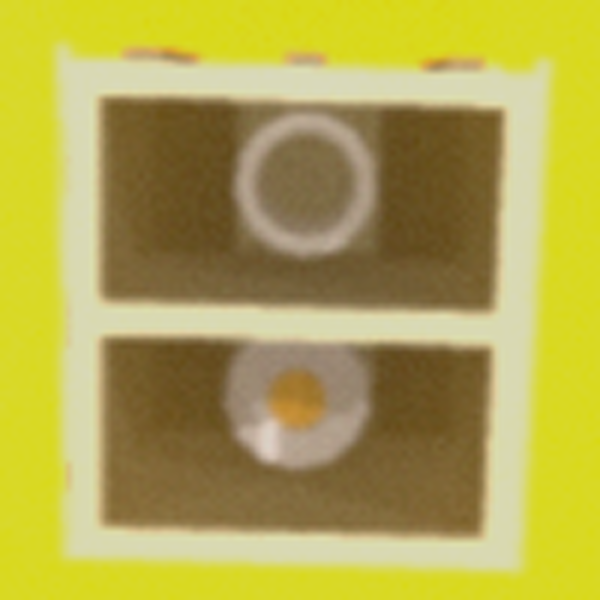

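View pics/c8.png

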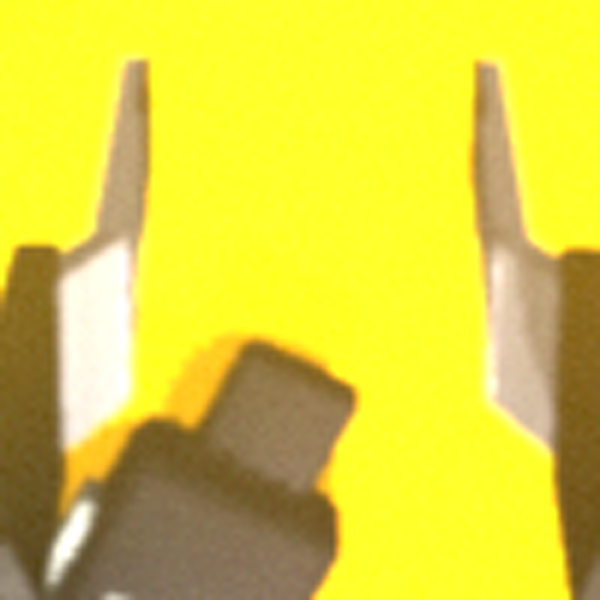

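Run:
```python
from h import *
W=dict(f=327.07877268262024,c=(320.8126940656753,198.42478124939456),T=np.load("w5.npy"))
k=lambda l,o=(265,85):np.array(l)/6+o
c=k([(102,97),(502,107),(495,308),(100,298),(102,338),(493,347),(485,535),(102,525)])
P=[[px+sx*.015,sy*.03,.115] for px in(-.0175,.0175) for sx in(-1,1) for sy in(-1,1)]
def res(p):
    q=proj(W,pose(P,*p)); i=np.argmin(((c[:,None]-q[None])**2).sum(2),1); return (c-q[i]).ravel()
s=least_squares(res,[.5172,-.0456,-.063]);print(s.x.round(4),np.degrees(s.x[2]).round(2),res(s.x).reshape(-1,2).round(1).tolist())
print("pockets",pose([[-.0175,0,.115],[.0175,0,.115]],*s.x).round(4))
print("cell",ray(W,k((298,400)),.0755).round(4), "top edge",ray(W,k((298,470)),.073).round(4),ray(W,k((222,400)),.073).round(4),ray(W,k((373,400)),.073).round(4))
print("sleeve",ray(W,k((305,184)),.053).round(4))
for t in [(125,62),(148,62),(475,62),(497,62)]: print(ray(W,k(t,(270,190)),.1966).round(4))
```

```text
[ 0.5187 -0.0457 -0.0699] -4.01 [[0.6, 0.3], [-0.5, 0.2], [-0.0, -0.5], [-0.1, -0.6], [0.2, 0.6], [-0.1, 0.4], [0.1, -0.2], [-0.1, -0.3]]
pockets [[ 0.5013 -0.0445  0.115 ]
 [ 0.5362 -0.0469  0.115 ]]
cell [ 0.5366 -0.0472  0.0755] top edge [ 0.5494 -0.0478  0.073 ] [ 0.5364 -0.0605  0.073 ] [ 0.5376 -0.0341  0.073 ]
sleeve [ 0.5013 -0.0444  0.053 ]
[ 0.5513 -0.0629  0.1966]
[ 0.5515 -0.0602  0.1966]
[ 0.5532 -0.0218  0.1966]
[ 0.5533 -0.0192  0.1966]
```

```bash
python3 -m inch '[[-7,-2,-10,-0.001,0.004,-0.008,0.565],[-7,-2,-10,-0.001,0.003,-0.008,0.565],[-5,-2,-10,0,0,-0.008,0.565],[-1,0,-10,0,0,0,0.565],[0,0,-5,0,0,0,0.565],[0,0,0,0,0,0,0.565],[0,0,0,0,0,0,0.565]]'
python3 - <<'E'
from h import *
from rig import manip
st(manip)
E
```

```text
time_s: 7.13
ee_pos: [0.5346, -0.0379, 0.2441]
eef_rot: [-0.087, -3.139, -0.005]
wrist_force: [1.0, -0.1, -1.3]
width: 0.0486
t 7.13 pos [534.6 -37.9 244.1] yaw_y 86.81 zdir [-0.0014  0.003  -1.    ] w 48.6 F [ 1.  -0.1 -1.3] q [-0.42  0.18  0.46  1.9  -0.09  1.09  1.6 ]
```

```bash
python3 -m inch '[[0,-4,-2,-0.002,0,-0.007,0.565],[0,-4,-3,-0.001,0,-0.007,0.565],[1,-1,0,0,0,0,0.565],[0,0,0,0,0,0,0.565],[0,0,0,0,0,0,0.565]]'
python3 - <<'E'
from h import *
from rig import manip
import cv2
st(manip)
for n in ("wrist","side"):
    c=manip.camera(n); cv2.imwrite(f"pics/{n}6.png",cv2.convertScaleAbs(cv2.cvtColor(c["image"],cv2.COLOR_RGB2BGR),alpha=2.2 if n=="wrist" else 1.3,beta=10))
    if n=="wrist": np.save("w6.npy",c["extrinsics"])
E
```

```text
time_s: 7.55
ee_pos: [0.5374, -0.0482, 0.2397]
eef_rot: [0.112, 3.138, -0.001]
wrist_force: [-0.9, 0.5, -1.0]
width: 0.0483
t 7.55 pos [537.4 -48.2 239.7] yaw_y 85.9 zdir [ 1.4e-03 -9.0e-04 -1.0e+00] w 48.3 F [-0.9  0.5 -1. ] q [-0.41  0.19  0.47  1.9  -0.1   1.08  1.6 ]
```

View pics/wrist6.png

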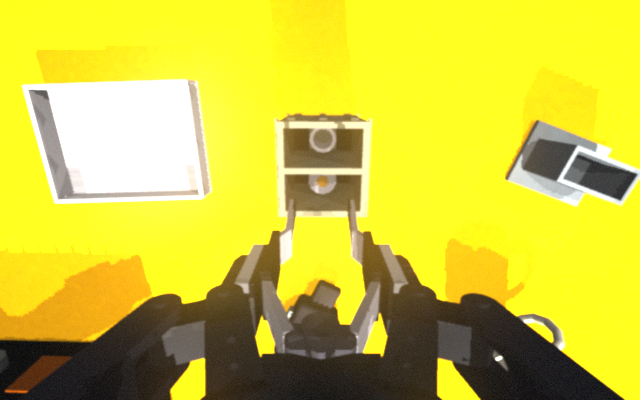

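Run:
```python
import cv2
from h import *
b=cv2.imread("pics/wrist6.png")
cv2.imwrite("pics/c9.png",cv2.resize(cv2.convertScaleAbs(b[110:230,265:385],alpha=.85),None,fx=5,fy=5,interpolation=cv2.INTER_CUBIC))
W=dict(f=327.07877268262024,c=(320.8126940656753,198.42478124939456),T=np.load("w6.npy"))
print(ray(W,(321.5,182),.0755), ray(W,(294,203),.143),ray(W,(350.5,203),.143))
```

```text
[ 0.53687242 -0.04828654  0.0755    ] [ 0.5340987  -0.06770131  0.143     ] [ 0.53693276 -0.02788326  0.143     ]
```

View pics/c9.png

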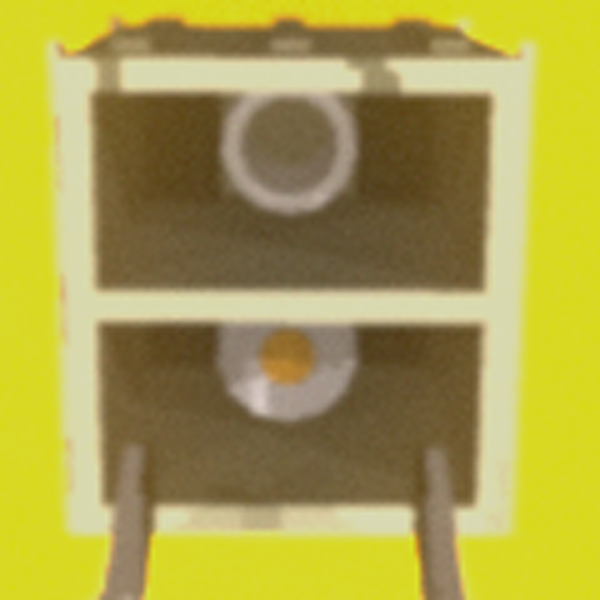

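Run:
```python
from h import *
W=dict(f=327.07877268262024,c=(320.8126940656753,198.42478124939456),T=np.load("w6.npy"))
print(ray(W,(322.4,181),.0755), ray(W,(321.5,199.4),.143),ray(W,(291.4,199.4),.143),ray(W,(351.6,199.4),.143))
```

```text
[ 0.53600202 -0.04740897  0.0755    ] [ 0.53282639 -0.04813358  0.143     ] [ 0.53132154 -0.06927624  0.143     ] [ 0.53433122 -0.02699113  0.143     ]
```

```bash
python3 -m inch '[[-2,1,-5,0,0,0,0.565],[-1,0,-8,0,0,0,0.565],[0,0,-8,0,0,0,0.565],[0,0,-8,0,0,0,0.565],[0,0,-4,0,0,0,0.565],[0,0,0,0,0,0,0.565]]'
python3 - <<'E'
from h import *
from rig import manip
st(manip)
E
```

```text
time_s: 8.15
ee_pos: [0.5337, -0.0463, 0.2034]
eef_rot: [0.11, 3.138, -0.0]
wrist_force: [-0.3, 0.1, 0.2]
width: 0.0484
t 8.15 pos [533.7 -46.3 203.4] yaw_y 85.97 zdir [ 1.7e-03 -2.0e-04 -1.0e+00] w 48.4 F [-0.3  0.1  0.2] q [-0.4   0.23  0.46  1.94 -0.12  1.    1.62]
```

```bash
python3 -m inch '[[0,-1,-5,0,0,0,0.565],[0,0,-6,0,0,0,0.565],[0,0,-6,0,0,0,0.565],[0,0,-4,0,0,0,0.565],[0,0,0,0,0,0,0.565]]'
python3 - <<'E'
from h import *
from rig import manip
import cv2
st(manip)
c=manip.camera("wrist"); cv2.imwrite("pics/wrist7.png",cv2.convertScaleAbs(cv2.cvtColor(c["image"],cv2.COLOR_RGB2BGR),alpha=2.2,beta=10))
E
```

```text
time_s: 8.57
ee_pos: [0.5335, -0.0473, 0.1794]
eef_rot: [0.11, 3.139, -0.001]
wrist_force: [-0.5, 0.2, -0.9]
width: 0.0483
t 8.57 pos [533.5 -47.3 179.4] yaw_y 85.98 zdir [ 5.e-04 -5.e-04 -1.e+00] w 48.3 F [-0.5  0.2 -0.9] q [-0.39  0.26  0.46  1.96 -0.14  0.95  1.64]
```

View pics/wrist7.png

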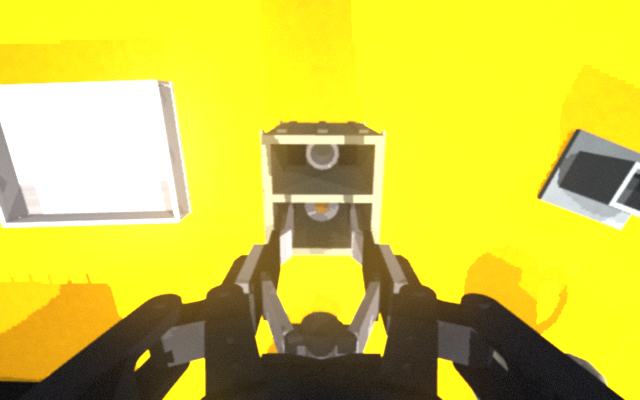

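```bash
python3 -m inch '[[1,0,-5,0,0,0,0.565],[0,0,-7,0,0,0,0.565],[0,0,-7,0,0,0,0.565],[0,0,-7,0,0,0,0.565],[0,0,-5,0,0,0,0.565],[0,0,-3,0,0,0,0.565],[0,0,0,0,0,0,0.565]]'
python3 - <<'E'
from h import *
from rig import manip
import cv2
st(manip)
c=manip.camera("wrist"); cv2.imwrite("pics/wrist8.png",cv2.convertScaleAbs(cv2.cvtColor(c["image"],cv2.COLOR_RGB2BGR)[150:300,220:420],alpha=2.2,beta=10))
c=manip.camera("side"); cv2.imwrite("pics/side8.png",cv2.resize(cv2.cvtColor(c["image"],cv2.COLOR_RGB2BGR)[150:300,250:380],None,fx=4,fy=4))
E
```

```text
time_s: 9.2
ee_pos: [0.5354, -0.0473, 0.1427]
eef_rot: [0.11, 3.137, -0.001]
wrist_force: [-0.0, -0.7, -1.8]
width: 0.0485
t 9.2 pos [535.4 -47.3 142.7] yaw_y 85.99 zdir [ 2.4e-03 -4.0e-04 -1.0e+00] w 48.5 F [-0.  -0.7 -1.8] q [-0.37  0.32  0.45  1.98 -0.18  0.88  1.66]
```

View pics/side8.png

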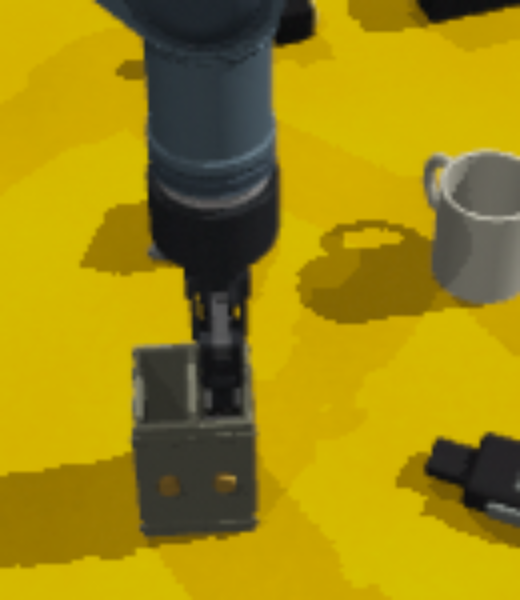

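View pics/wrist8.png

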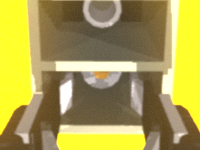

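```bash
python3 -m inch '[[0,0,0,0,0,0,0.545],[0,0,0,0,0,0,0.53],[0,0,0,0,0,0,0.515],[0,0,0,0,0,0,0.5],[0,0,0,0,0,0,0.49],[0,0,0,0,0,0,0.48],[0,0,0,0,0,0,0.48],[0,0,0,0,0,0,0.48]]'
python3 - <<'E'
from h import *
from rig import manip
import cv2
st(manip)
c=manip.camera("wrist"); cv2.imwrite("pics/wrist9.png",cv2.resize(cv2.convertScaleAbs(cv2.cvtColor(c["image"],cv2.COLOR_RGB2BGR)[150:300,220:420],alpha=2.2,beta=10),None,fx=3,fy=3))
E
```

```text
time_s: 9.97
ee_pos: [0.5367, -0.0473, 0.1447]
eef_rot: [0.11, 3.134, 0.0]
wrist_force: [-1.0, 0.2, -0.7]
width: 0.0426
t 9.97 pos [536.7 -47.3 144.7] yaw_y 85.99 zdir [ 0.0061  0.     -1.    ] w 42.6 F [-1.   0.2 -0.7] q [-0.37  0.31  0.45  1.98 -0.17  0.88  1.66]
```

View pics/wrist9.png

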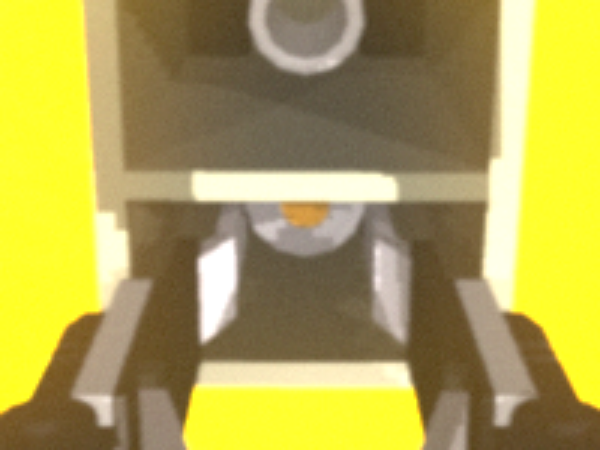

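```bash
python3 -m inch '[[0,0,0,0,0,0,0.46],[0,0,0,0,0,0,0.45],[0,0,0,0,0,0,0.45]]'
python3 - <<'E'
from h import *
from rig import manip
st(manip)
E
```

```text
time_s: 10.27
ee_pos: [0.5366, -0.0473, 0.1445]
eef_rot: [0.11, 3.134, 0.0]
wrist_force: [0.2, 0.4, -1.9]
width: 0.0425
t 10.27 pos [536.6 -47.3 144.5] yaw_y 85.99 zdir [ 0.0058  0.     -1.    ] w 42.5 F [ 0.2  0.4 -1.9] q [-0.37  0.31  0.45  1.98 -0.17  0.88  1.66]
```

```bash
python3 -m inch '[[0,0,3,0,0,0,0.45],[0,0,5,0,0,0,0.45],[0,0,6,0,0,0,0.45],[0,0,6,0,0,0,0.45],[0,0,4,0,0,0,0.45],[0,0,0,0,0,0,0.45]]'
python3 - <<'E'
from h import *
from rig import manip
import cv2
st(manip)
c=manip.camera("wrist"); cv2.imwrite("pics/wrist10.png",cv2.resize(cv2.convertScaleAbs(cv2.cvtColor(c["image"],cv2.COLOR_RGB2BGR)[150:300,220:420],alpha=2.2,beta=10),None,fx=3,fy=3))
E
```

```text
time_s: 10.77
ee_pos: [0.5366, -0.0475, 0.1713]
eef_rot: [0.11, 3.134, 0.0]
wrist_force: [-0.1, -0.1, -0.3]
width: 0.0426
t 10.77 pos [536.6 -47.5 171.3] yaw_y 85.97 zdir [ 0.0061 -0.     -1.    ] w 42.6 F [-0.1 -0.1 -0.3] q [-0.39  0.28  0.46  1.96 -0.15  0.93  1.64]
```

View pics/wrist10.png

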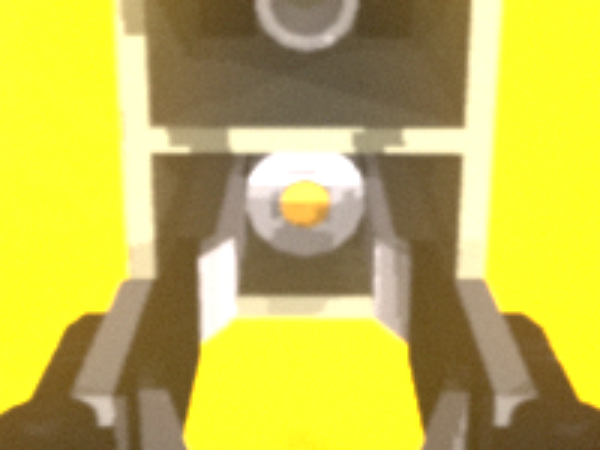

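```bash
python3 -m inch '[[0,0,5,0,0,0,0.45],[0,0,8,0,0,0,0.45],[0,0,8,0,0,0,0.45],[0,0,8,0,0,0,0.45],[0,0,8,0,0,0,0.45],[0,0,8,0,0,0,0.45],[0,0,5,0,0,0,0.45],[0,0,0,0,0,0,0.45]]'
python3 - <<'E'
from h import *
from rig import manip
st(manip)
E
```

```text
time_s: 11.48
ee_pos: [0.5364, -0.0476, 0.2271]
eef_rot: [0.111, 3.133, 0.001]
wrist_force: [0.0, -0.4, -1.6]
width: 0.0424
t 11.48 pos [536.4 -47.6 227.1] yaw_y 85.95 zdir [ 6.9e-03  2.0e-04 -1.0e+00] w 42.4 F [ 0.  -0.4 -1.6] q [-0.41  0.2   0.47  1.91 -0.11  1.04  1.61]
```

```bash
python3 -m inch '[[0,0,6,0,0,0,0.45],[0,0,10,0,0,0,0.45],[0,0,12,0,0,0,0.45],[0,0,12,0,0,0,0.45],[0,0,10,0,0,0,0.45],[0,0,5,0,0,0,0.45],[0,0,0,0,0,0,0.45],[0,0,0,0,0,0,0.45]]'
python3 - <<'E'
from h import *
from rig import manip
import cv2
st(manip)
c=manip.camera("side"); cv2.imwrite("pics/side11.png",cv2.resize(cv2.cvtColor(c["image"],cv2.COLOR_RGB2BGR)[120:300,240:400],None,fx=4,fy=3.3))
E
```

```text
time_s: 12.15
ee_pos: [0.5354, -0.0479, 0.287]
eef_rot: [0.112, 3.134, 0.0]
wrist_force: [0.4, -0.3, -2.3]
width: 0.0424
t 12.15 pos [535.4 -47.9 287. ] yaw_y 85.92 zdir [ 5.5e-03  1.0e-04 -1.0e+00] w 42.4 F [ 0.4 -0.3 -2.3] q [-0.42  0.14  0.48  1.85 -0.07  1.17  1.58]
```

View pics/side11.png

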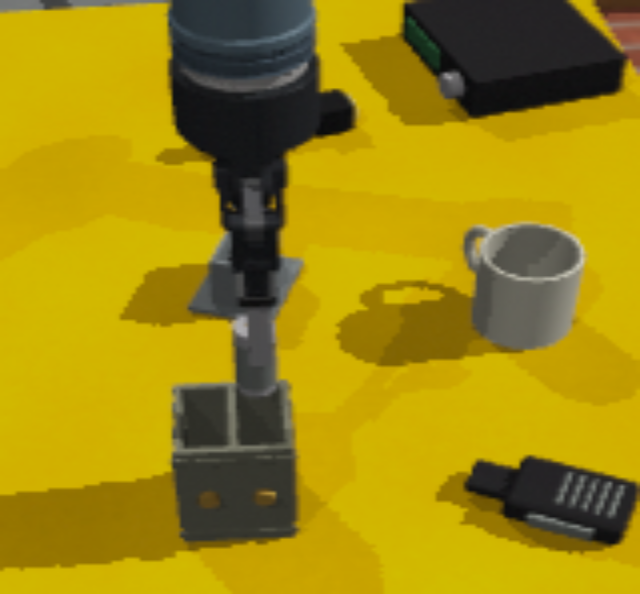

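```bash
python3 -m inch '[[-1,-5,0,0,0.001,0,0.45],[-2,-10,0,0,0.001,0,0.45],[-3,-15,0,0,0.001,0,0.45],[-4,-18,0,0,0.001,0,0.45],[-4,-18,0,0,0.001,0,0.45],[-4,-18,0,0,0,0,0.45],[-4,-18,0,0,0,0,0.45],[-4,-18,0,0,0,0,0.45],[-4,-18,0,0,0,0,0.45],[-4,-18,0,0,0,0,0.45],[-3,-15,0,0,0,0,0.45],[-3,-12,0,0,0,0,0.45],[-2,-8,0,0,0,0,0.45],[-1,-4,0,0,0,0,0.45],[0,0,0,0,0,0,0.45],[0,0,0,0,0,0,0.45]]'
python3 - <<'E'
from h import *
from rig import manip
import cv2
st(manip)
c=manip.camera("wrist"); cv2.imwrite("pics/wrist12.png",cv2.convertScaleAbs(cv2.cvtColor(c["image"],cv2.COLOR_RGB2BGR),alpha=1.5,beta=10))
np.save("w12.npy",c["extrinsics"])
E
```

```text
time_s: 13.53
ee_pos: [0.4763, -0.2624, 0.277]
eef_rot: [-0.124, -3.117, 0.005]
wrist_force: [0.9, 0.8, -1.4]
width: 0.0426
t 13.53 pos [ 476.3 -262.4  277. ] yaw_y 85.43 zdir [-0.0222 -0.0024 -0.9998] w 42.6 F [ 0.9  0.8 -1.4] q [-0.14  0.19  0.64  1.84 -0.11  1.17  2.02]
```

View pics/wrist12.png

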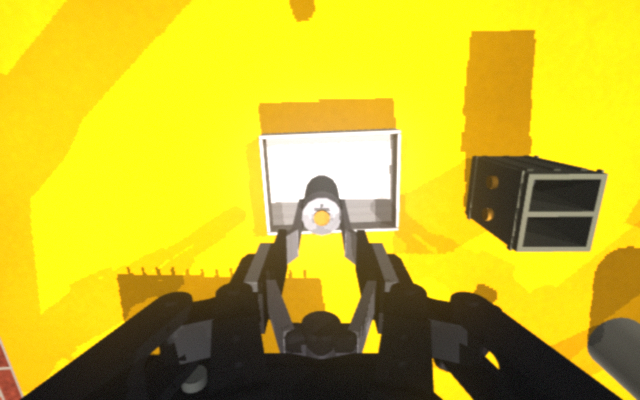

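```bash
python3 -m inch '[[4,3,-5,0.001,-0.008,0.003,0.45],[4,3,-10,0.001,-0.008,0.003,0.45],[4,3,-12,0,-0.006,0,0.45],[3,0,-12,0,0,0,0.45],[0,0,-12,0,0,0,0.45],[0,0,-12,0,0,0,0.45],[0,0,-12,0,0,0,0.45],[0,0,-10,0,0,0,0.45],[0,0,-5,0,0,0,0.45],[0,0,0,0,0,0,0.45],[0,0,0,0,0,0,0.45]]'
python3 - <<'E'
from h import *
from rig import manip
st(manip)
E
```

```text
time_s: 14.5
ee_pos: [0.4986, -0.24, 0.1787]
eef_rot: [0.081, 3.137, 0.008]
wrist_force: [0.1, -0.2, -1.7]
width: 0.0425
t 14.5 pos [ 498.6 -240.   178.7] yaw_y 87.04 zdir [ 0.0033  0.0052 -1.    ] w 42.5 F [ 0.1 -0.2 -1.7] q [-0.13  0.31  0.59  1.92 -0.22  0.97  2.08]
```

```bash
python3 -m inch '[[-1,-3,-5,-0.003,0.002,0,0.45],[-1,-3,-8,-0.002,0.001,0,0.45],[0,-2,-8,0,0,0,0.45],[0,0,-5,0,0,0,0.45],[0,0,-2,0,0,0,0.45],[0,0,0,0,0,0,0.45],[0,0,0,0,0,0,0.45]]'
python3 - <<'E'
from h import *
from rig import manip
import cv2
st(manip)
c=manip.camera("side"); cv2.imwrite("pics/side13.png",cv2.resize(cv2.cvtColor(c["image"],cv2.COLOR_RGB2BGR)[220:390,240:380],None,fx=4,fy=3.5))
E
```

```text
time_s: 15.08
ee_pos: [0.4978, -0.2501, 0.1497]
eef_rot: [0.082, 3.136, -0.003]
wrist_force: [-0.6, 0.0, -0.3]
width: 0.0425
t 15.08 pos [ 497.8 -250.1  149.7] yaw_y 87.0 zdir [ 0.004  -0.0019 -1.    ] w 42.5 F [-0.6  0.  -0.3] q [-0.1   0.36  0.58  1.94 -0.25  0.91  2.12]
```

View pics/side13.png

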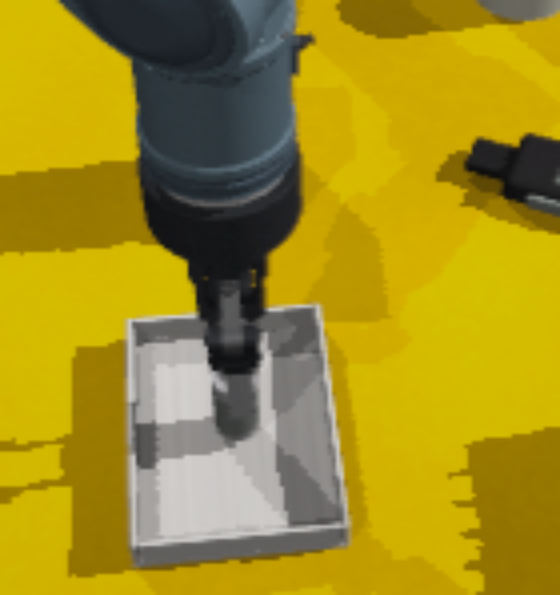

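```bash
python3 -m inch '[[0,0,-2,0.001,0.002,0,0.45],[0,0,-2,0.001,0.002,0,0.45],[0,0,-1,0,0,0,0.45],[0,0,0,0,0,0,0.45],[0,0,0,0,0,0,0.45]]'
python3 - <<'E'
from h import *
from rig import manip
st(manip)
E
```

```text
time_s: 15.55
ee_pos: [0.4988, -0.2502, 0.1453]
eef_rot: [0.081, 3.139, 0.0]
wrist_force: [-0.3, 0.2, -1.5]
width: 0.0426
t 15.55 pos [ 498.8 -250.2  145.3] yaw_y 87.03 zdir [ 0.0019  0.     -1.    ] w 42.6 F [-0.3  0.2 -1.5] q [-0.09  0.37  0.57  1.94 -0.25  0.9   2.13]
```

```bash
python3 -m inch '[[0,0,-2,0,0,0,0.45],[0,0,-1,0,0,0,0.45],[0,0,0,0,0,0,0.45]]'
python3 - <<'E'
from h import *
from rig import manip
st(manip)
E
```

```text
time_s: 15.8
ee_pos: [0.4991, -0.2502, 0.1423]
eef_rot: [0.081, 3.138, 0.0]
wrist_force: [-0.2, -0.5, -2.0]
width: 0.0427
t 15.8 pos [ 499.1 -250.2  142.3] yaw_y 87.05 zdir [ 2.7e-03 -1.0e-04 -1.0e+00] w 42.7 F [-0.2 -0.5 -2. ] q [-0.09  0.38  0.57  1.94 -0.26  0.9   2.13]
```

```bash
python3 -m inch '[[0,0,-1,0,0,0,0.45],[0,0,-1,0,0,0,0.45],[0,0,0,0,0,0,0.45]]'
python3 - <<'E'
from h import *
from rig import manip
st(manip)
E
```

```text
time_s: 16.05
ee_pos: [0.4994, -0.2503, 0.1406]
eef_rot: [0.081, 3.137, -0.0]
wrist_force: [-0.7, 0.4, -1.9]
width: 0.0428
t 16.05 pos [ 499.4 -250.3  140.6] yaw_y 87.05 zdir [ 3.4e-03 -1.0e-04 -1.0e+00] w 42.8 F [-0.7  0.4 -1.9] q [-0.09  0.38  0.57  1.94 -0.26  0.89  2.13]
```

```bash
python3 -m inch '[[0,0,-1,0,0,0,0.45],[0,0,0,0,0,0,0.45]]'
python3 - <<'E'
from h import *
from rig import manip
st(manip)
E
```

```text
time_s: 16.22
ee_pos: [0.5001, -0.2505, 0.1408]
eef_rot: [0.081, 3.136, 0.0]
wrist_force: [0.0, -0.4, -1.9]
width: 0.0426
t 16.22 pos [ 500.1 -250.5  140.8] yaw_y 87.05 zdir [ 4.6e-03  1.0e-04 -1.0e+00] w 42.6 F [ 0.  -0.4 -1.9] q [-0.09  0.38  0.57  1.94 -0.26  0.89  2.13]
```

```bash
python3 -m inch '[[0,0,-1,0,0,0,0.45],[0,0,0,0,0,0,0.45]]'
python3 - <<'E'
from h import *
from rig import manip
import cv2
st(manip)
c=manip.camera("side"); cv2.imwrite("pics/side14.png",cv2.resize(cv2.cvtColor(c["image"],cv2.COLOR_RGB2BGR)[290:390,260:340],None,fx=6,fy=6))
E
```

```text
time_s: 16.38
ee_pos: [0.5009, -0.2508, 0.1406]
eef_rot: [0.081, 3.134, -0.0]
wrist_force: [0.1, 0.1, -2.3]
width: 0.0425
t 16.38 pos [ 500.9 -250.8  140.6] yaw_y 87.04 zdir [ 6.4e-03 -2.0e-04 -1.0e+00] w 42.5 F [ 0.1  0.1 -2.3] q [-0.09  0.38  0.57  1.94 -0.26  0.89  2.13]
```

View pics/side14.png

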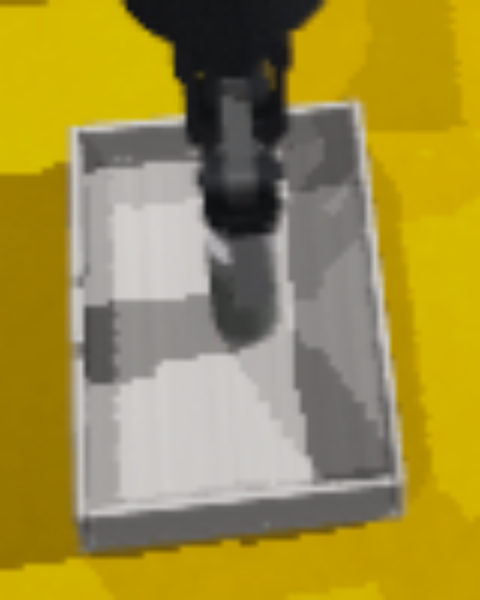

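```bash
python3 -m inch '[[-1,0,-2,0,0.005,0,0.45],[0,0,-1,0,0.002,0,0.45]]'
python3 - <<'E'
from h import *
from rig import manip
for i in range(1): st(manip)
E
```

```text
time_s: 16.6
ee_pos: [0.5021, -0.2512, 0.1404]
eef_rot: [0.081, 3.137, 0.0]
wrist_force: [-2.1, 0.5, 2.4]
width: 0.0423
t 16.6 pos [ 502.1 -251.2  140.4] yaw_y 87.03 zdir [ 0.0037  0.     -1.    ] w 42.3 F [-2.1  0.5  2.4] q [-0.09  0.38  0.57  1.93 -0.26  0.9   2.13]
```

```bash
python3 -m inch '[[0,0,0,0,0,0,0.47],[0,0,0,0,0,0,0.49],[0,0,0,0,0,0,0.505],[0,0,0,0,0,0,0.52],[0,0,0,0,0,0,0.535],[0,0,0,0,0,0,0.55],[0,0,0,0,0,0,0.565],[0,0,0,0,0,0,0.565],[0,0,0,0,0,0,0.565]]'
python3 - <<'E'
from h import *
from rig import manip
import cv2
st(manip)
c=manip.camera("side"); cv2.imwrite("pics/side15.png",cv2.resize(cv2.cvtColor(c["image"],cv2.COLOR_RGB2BGR)[290:390,260:340],None,fx=6,fy=6))
c=manip.camera("wrist"); cv2.imwrite("pics/wrist15.png",cv2.resize(cv2.convertScaleAbs(cv2.cvtColor(c["image"],cv2.COLOR_RGB2BGR)[120:300,220:420],alpha=1.3,beta=10),None,fx=3,fy=3))
E
```

```text
time_s: 17.35
ee_pos: [0.501, -0.2509, 0.1383]
eef_rot: [0.081, 3.139, -0.001]
wrist_force: [0.8, 0.1, -0.4]
width: 0.0485
t 17.35 pos [ 501.  -250.9  138.3] yaw_y 87.04 zdir [ 1.3e-03 -4.0e-04 -1.0e+00] w 48.5 F [ 0.8  0.1 -0.4] q [-0.09  0.39  0.57  1.93 -0.26  0.89  2.13]
```

View pics/wrist15.png

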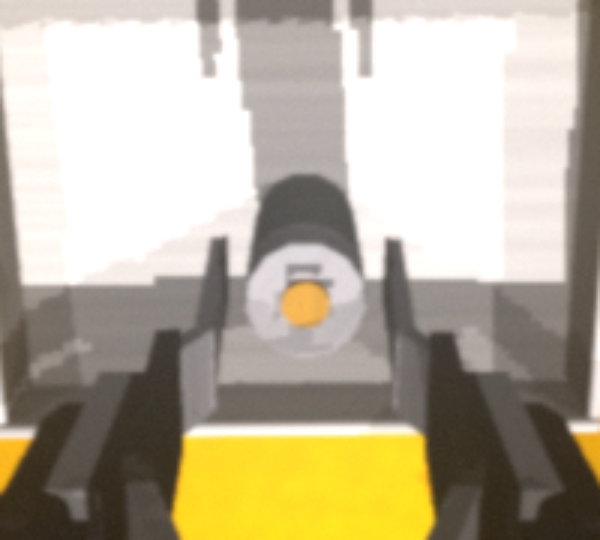

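View pics/side15.png

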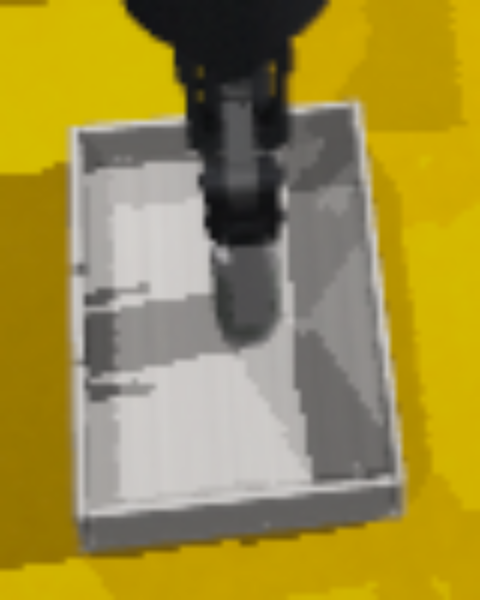

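```bash
python3 -m inch '[[0,0,4,0,0,0,0.565],[0,0,7,0,0,0,0.565],[0,0,8,0,0,0,0.565],[0,0,8,0,0,0,0.565],[0,0,8,0,0,0,0.565],[0,0,8,0,0,0,0.565],[0,0,10,0,0,0,0.565],[0,0,12,0,0,0,0.565],[0,0,12,0,0,0,0.565],[0,0,12,0,0,0,0.565],[0,0,12,0,0,0,0.565],[0,0,12,0,0,0,0.565],[0,0,8,0,0,0,0.565],[0,0,0,0,0,0,0.565],[0,0,0,0,0,0,0.565]]'
python3 - <<'E'
from h import *
from rig import manip
import cv2
st(manip)
c=manip.camera("side"); cv2.imwrite("pics/side16.png",cv2.resize(cv2.cvtColor(c["image"],cv2.COLOR_RGB2BGR)[200:390,240:360],None,fx=4,fy=3))
E
```

```text
time_s: 18.7
ee_pos: [0.5016, -0.2526, 0.2774]
eef_rot: [0.084, 3.13, -0.003]
wrist_force: [0.2, -0.1, -1.0]
width: 0.0482
t 18.7 pos [ 501.6 -252.6  277.4] yaw_y 86.92 zdir [ 0.0103 -0.002  -0.9999] w 48.2 F [ 0.2 -0.1 -1. ] q [-0.15  0.21  0.62  1.82 -0.13  1.15  2.03]
```

View pics/side16.png

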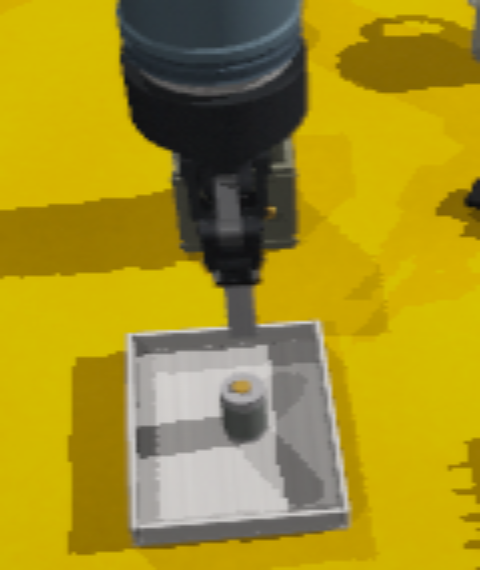

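```bash
python3 -m inch '[[0,10,0,0.001,0.003,0,0.565],[2,20,0,0,0.003,0,0.565],[3,28,0,0,0.003,0,0.565],[3,28,0,0,0,0,0.565],[3,28,0,0,0,0,0.565],[3,28,0,0,0,-0.02,0.565],[3,28,0,0,0,-0.03,0.565],[3,28,0,0,0,-0.03,0.565],[3,28,0,0,0,-0.03,0.565],[3,28,0,0,0,-0.03,0.565],[3,28,0,0,0,-0.03,0.565],[3,28,0,0,0,-0.03,0.565],[3,28,0,0,0,-0.03,0.565],[3,28,0,0,0,-0.03,0.565],[3,28,0,0,0,-0.03,0.565],[3,20,0,0,0,-0.03,0.565],[2,14,0,0,0,-0.02,0.565],[0,6,0,0,0,0,0.565],[0,0,0,0,0,0,0.565],[0,0,0,0,0,0,0.565]]'
python3 - <<'E'
from h import *
from rig import manip
st(manip)
E
```

```text
time_s: 20.42
ee_pos: [0.5237, 0.2146, 0.2577]
eef_rot: [-0.624, -3.037, 0.016]
wrist_force: [-0.4, 1.3, -1.2]
width: 0.0482
t 20.42 pos [523.7 214.6 257.7] yaw_y 66.79 zdir [-0.0426 -0.0018 -0.9991] w 48.2 F [-0.4  1.3 -1.2] q [-0.73  0.25  0.33  1.78 -0.1   1.17  0.79]
```

```bash
python3 -m inch '[[8,0,0,0.001,-0.012,-0.002,0.565],[8,0,0,0.001,-0.012,-0.002,0.565],[8,0,0,0,-0.012,0,0.565],[4,0,0,0,-0.005,0,0.565],[0,0,0,0,0,0,0.565],[0,0,0,0,0,0,0.565]]'
python3 - <<'E'
from h import *
from rig import manip
import cv2
st(manip)
c=manip.camera("wrist"); cv2.imwrite("pics/wrist17.png",cv2.resize(cv2.convertScaleAbs(cv2.cvtColor(c["image"],cv2.COLOR_RGB2BGR)[120:300,220:420],alpha=2,beta=10),None,fx=3,fy=3))
np.save("w17.npy",c["extrinsics"])
E
```

```text
time_s: 20.92
ee_pos: [0.5556, 0.2065, 0.2573]
eef_rot: [0.654, 3.07, -0.004]
wrist_force: [-0.2, -0.5, -1.5]
width: 0.0481
t 20.92 pos [555.6 206.5 257.3] yaw_y 65.95 zdir [ 0.0022 -0.003  -1.    ] w 48.1 F [-0.2 -0.5 -1.5] q [-0.71  0.27  0.34  1.75 -0.1   1.14  0.81]
```

View pics/wrist17.png

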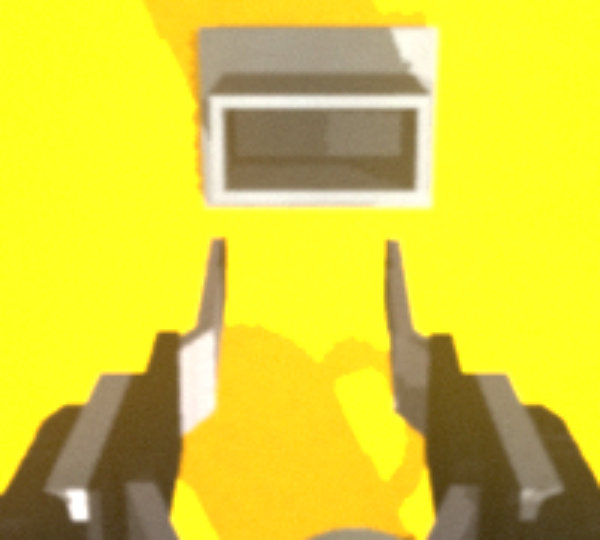

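Run:
```python
from h import *
W=dict(f=327.07877268262024,c=(320.8126940656753,198.42478124939456),T=np.load("w17.npy"))
k=lambda l:np.array(l)/3+(220,120)
c=k([(225,108),(417,108),(415,190),(225,190)]);c2=k([(209,96),(434,96),(433,206),(206,205)])
def res(p):
    r=[]
    for P,cc in((rect(.028,.064,.062),c),(rect(.036,.072,.062),c2)):
        q=proj(W,pose(P,*p)); i=np.argmin(((cc[:,None]-q[None])**2).sum(2),1); r+=list((cc-q[i]).ravel())
    return np.array(r)
s=least_squares(res,[.553,.2135,-.41]);print(s.x.round(4),90+np.degrees(s.x[2]).round(2),res(s.x).reshape(-1,2).round(1).tolist())
a,b=ray(W,k((218,240)),.160),ray(W,k((392,242)),.160);print(a,b,(a+b)/2+.007*np.array([np.sin(np.radians(65.95)),-np.cos(np.radians(65.95)),0]))
```

```text
[ 0.5538  0.2135 -0.422 ] 65.82 [[0.7, -0.0], [-0.6, -0.2], [-0.2, -0.6], [0.1, -0.4], [-0.4, 0.0], [0.8, -0.2], [1.9, 0.9], [-2.3, 0.7]]
[0.54410515 0.18959576 0.16      ] [0.56122891 0.22683202 0.16      ] [0.55905936 0.20536115 0.16      ]
```

```bash
python3 -m inch '[[-2,3,-5,0.002,0.001,0.002,0.565],[-1,3,-10,0.001,0.001,0.002,0.565],[0,1,-12,0,0,0,0.565],[0,0,-12,0,0,0,0.565],[0,0,-12,0,0,0,0.565],[0,0,-10,0,0,0,0.565],[0,0,-6,0,0,0,0.565],[0,0,0,0,0,0,0.565],[0,0,0,0,0,0,0.565]]'
python3 - <<'E'
from h import *
from rig import manip
st(manip)
E
```

```text
time_s: 21.72
ee_pos: [0.5485, 0.2142, 0.1801]
eef_rot: [-0.643, -3.069, 0.005]
wrist_force: [0.3, -0.3, -1.0]
width: 0.0483
t 21.72 pos [548.5 214.2 180.1] yaw_y 66.32 zdir [-0.0062 -0.0018 -1.    ] w 48.3 F [ 0.3 -0.3 -1. ] q [-0.71  0.35  0.32  1.82 -0.13  0.99  0.82]
```

Correct x +4, tilt, and lower to just above the mouth.

```bash
python3 -m inch '[[2,0,-3,0.001,-0.004,0,0.565],[2,-1,-3,0,-0.003,0,0.565],[0,0,0,0,0,0,0.565],[0,0,0,0,0,0,0.565]]'
python3 - <<'E'
from h import *
from rig import manip
import cv2
st(manip)
c=manip.camera("wrist"); cv2.imwrite("pics/wrist18.png",cv2.resize(cv2.convertScaleAbs(cv2.cvtColor(c["image"],cv2.COLOR_RGB2BGR)[120:300,220:420],alpha=2,beta=10),None,fx=3,fy=3))
np.save("w18.npy",c["extrinsics"])
E
```

```text
time_s: 22.05
ee_pos: [0.554, 0.2135, 0.1746]
eef_rot: [0.644, 3.071, 0.002]
wrist_force: [-0.0, -0.4, -0.9]
width: 0.0481
t 22.05 pos [554.  213.5 174.6] yaw_y 66.32 zdir [ 3.8e-03  3.0e-04 -1.0e+00] w 48.1 F [-0.  -0.4 -0.9] q [-0.7   0.36  0.32  1.82 -0.13  0.97  0.83]
```

View pics/wrist18.png

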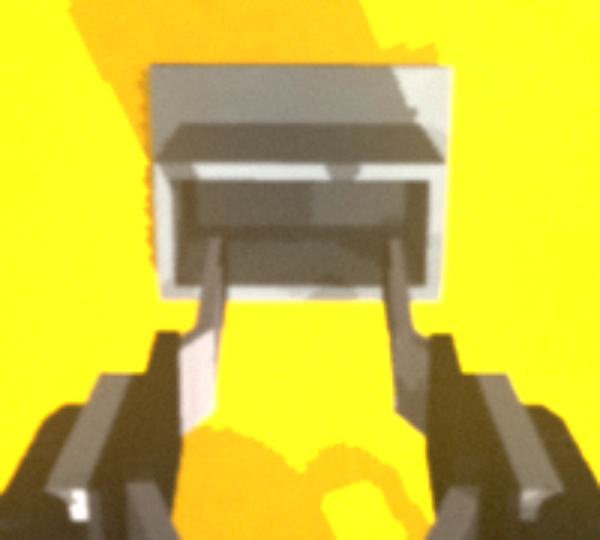

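Run:
```python
from h import *
W=dict(f=327.07877268262024,c=(320.8126940656753,198.42478124939456),T=np.load("w18.npy"))
k=lambda l:np.array(l)/3+(220,120)
a,b=ray(W,k((218,238)),.0776),ray(W,k((393,238)),.0776)
t=np.radians(66.2);u=np.array([np.sin(t),-np.cos(t)]);print((a+b)[:2]/2+.007*u)
c=[ray(W,k(p),.062)[:2] for p in [(177,180),(427,180),(424,285),(177,285)]];print(np.mean(c,0),u)
```

```text
[0.55689189 0.21306406]
[0.55334107 0.21357692] [ 0.91495967 -0.4035453 ]
```

```bash
python3 -m inch '[[-2,1,-3,0,0.003,0,0.565],[-1,0,-4,0,0.001,0,0.565],[0,0,-6,0,0,0,0.565],[0,0,-6,0,0,0,0.565],[0,0,-4,0,0,0,0.565],[0,0,0,0,0,0,0.565]]'
python3 - <<'E'
from h import *
from rig import manip
st(manip)
E
```

```text
time_s: 22.6
ee_pos: [0.5515, 0.2149, 0.1508]
eef_rot: [0.645, 3.073, 0.004]
wrist_force: [-1.1, 0.3, -0.8]
width: 0.048
t 22.6 pos [551.5 214.9 150.8] yaw_y 66.31 zdir [ 0.002   0.0019 -1.    ] w 48.0 F [-1.1  0.3 -0.8] q [-0.7   0.39  0.31  1.84 -0.15  0.93  0.84]
```

```bash
python3 -m inch '[[0,-1,-4,-0.001,0.001,0,0.565],[0,0,-6,0,0,0,0.565],[0,0,-7,0,0,0,0.565],[0,0,-7,0,0,0,0.565],[0,0,-6,0,0,0,0.565],[0,0,-4,0,0,0,0.565],[0,0,-2,0,0,0,0.565],[0,0,0,0,0,0,0.565]]'
python3 - <<'E'
from h import *
from rig import manip
import cv2
st(manip)
c=manip.camera("wrist"); cv2.imwrite("pics/wrist19.png",cv2.resize(cv2.convertScaleAbs(cv2.cvtColor(c["image"],cv2.COLOR_RGB2BGR)[120:300,220:420],alpha=2,beta=10),None,fx=3,fy=3))
E
```

```text
time_s: 23.27
ee_pos: [0.5506, 0.2134, 0.1094]
eef_rot: [-0.645, -3.073, 0.001]
wrist_force: [-0.1, -0.0, -1.0]
width: 0.048
t 23.27 pos [550.6 213.4 109.4] yaw_y 66.31 zdir [-1.4e-03 -6.0e-04 -1.0e+00] w 48.0 F [-0.1 -0.  -1. ] q [-0.69  0.45  0.3   1.86 -0.17  0.86  0.86]
```

View pics/wrist19.png

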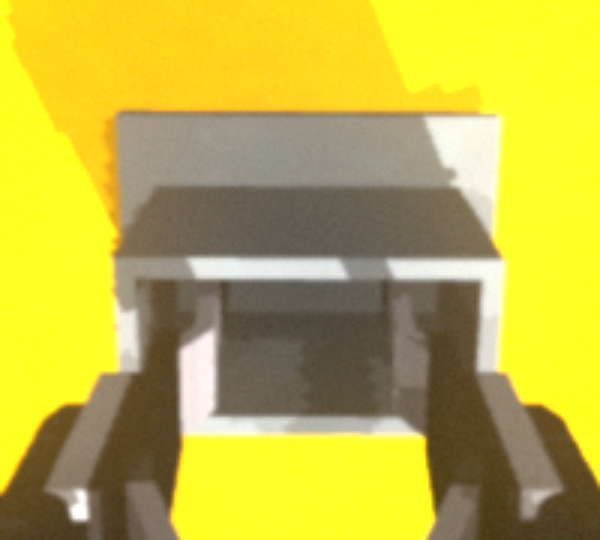

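```bash
python3 -m inch '[[1,0,-2,0,0,0,0.565],[0,0,-2,0,0,0,0.565],[0,0,-1,0,0,0,0.565],[0,0,0,0,0,0,0.565]]'
python3 - <<'E'
from h import *
from rig import manip
st(manip)
E
```

```text
time_s: 23.65
ee_pos: [0.5528, 0.2139, 0.1052]
eef_rot: [0.645, 3.074, 0.001]
wrist_force: [-0.3, 0.5, -1.7]
width: 0.048
t 23.65 pos [552.8 213.9 105.2] yaw_y 66.31 zdir [ 1.e-03  6.e-04 -1.e+00] w 48.0 F [-0.3  0.5 -1.7] q [-0.68  0.46  0.3   1.86 -0.17  0.85  0.86]
```

```bash
python3 -m inch '[[0,0,-2,0,0,0,0.565],[0,0,-1,0,0,0,0.565],[0,0,0,0,0,0,0.565]]'
python3 - <<'E'
from h import *
from rig import manip
st(manip)
E
```

```text
time_s: 23.9
ee_pos: [0.5538, 0.2141, 0.1032]
eef_rot: [0.644, 3.072, 0.003]
wrist_force: [0.2, 0.3, -0.9]
width: 0.0481
t 23.9 pos [553.8 214.1 103.2] yaw_y 66.31 zdir [ 0.003   0.0014 -1.    ] w 48.1 F [ 0.2  0.3 -0.9] q [-0.68  0.46  0.3   1.86 -0.17  0.84  0.86]
```

```bash
python3 -m inch '[[0,0,-2,0,0,0,0.565],[0,0,-2,0,0,0,0.565]]'
python3 - <<'E'
from h import *
from rig import manip
st(manip)
E
```

```text
time_s: 24.07
ee_pos: [0.5562, 0.2145, 0.102]
eef_rot: [0.644, 3.068, 0.007]
wrist_force: [-0.3, -1.5, 5.9]
width: 0.0483
t 24.07 pos [556.2 214.5 102. ] yaw_y 66.29 zdir [ 0.0074  0.0033 -1.    ] w 48.3 F [-0.3 -1.5  5.9] q [-0.68  0.46  0.3   1.86 -0.18  0.84  0.86]
```

```bash
python3 -m inch '[[-2,-1,0,-0.002,0.004,0,0.565],[-1,0,0,0,0.002,0,0.565],[0,0,0,0,0,0,0.565]]'
python3 - <<'E'
from h import *
from rig import manip
st(manip)
E
```

```text
time_s: 24.32
ee_pos: [0.5537, 0.2134, 0.1025]
eef_rot: [0.646, 3.072, 0.004]
wrist_force: [-0.1, -0.6, -1.1]
width: 0.0485
t 24.32 pos [553.7 213.4 102.5] yaw_y 66.26 zdir [ 0.0025  0.0019 -1.    ] w 48.5 F [-0.1 -0.6 -1.1] q [-0.68  0.46  0.3   1.86 -0.18  0.84  0.86]
```

Now open slowly.

```bash
python3 -m inch '[[0,0,0,0,0,0,0.58],[0,0,0,0,0,0,0.6],[0,0,0,0,0,0,0.65],[0,0,0,0,0,0,0.75],[0,0,0,0,0,0,0.88],[0,0,0,0,0,0,1],[0,0,0,0,0,0,1],[0,0,0,0,0,0,1],[0,0,0,0,0,0,1]]'
python3 - <<'E'
from h import *
from rig import manip
import cv2
st(manip)
c=manip.camera("wrist"); cv2.imwrite("pics/wrist20.png",cv2.resize(cv2.convertScaleAbs(cv2.cvtColor(c["image"],cv2.COLOR_RGB2BGR)[120:360,180:460],alpha=2,beta=10),None,fx=2.5,fy=2.5))
E
```

```text
time_s: 25.07
ee_pos: [0.5531, 0.214, 0.1018]
eef_rot: [0.645, 3.073, 0.004]
wrist_force: [0.5, -0.2, -0.5]
width: 0.0855
t 25.07 pos [553.1 214.  101.8] yaw_y 66.3 zdir [ 0.0017  0.0021 -1.    ] w 85.5 F [ 0.5 -0.2 -0.5] q [-0.68  0.46  0.3   1.86 -0.18  0.84  0.86]
```

View pics/wrist20.png

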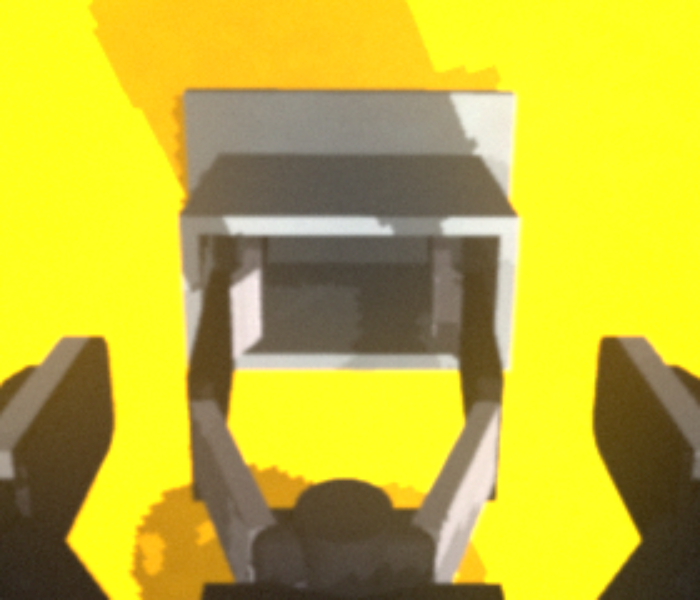

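Tongs stand free and centred. Rise straight up.

```bash
python3 -m inch '[[0,0,4,0,0,0,1],[0,0,8,0,0,0,1],[0,0,10,0,0,0,1],[0,0,12,0,0,0,1],[0,0,15,0,0,0,1],[0,0,15,0,0,0,1],[0,0,20,0,0,0,1],[0,0,20,0,0,0,1],[0,0,20,0,0,0,1],[0,0,20,0,0,0,1],[0,0,10,0,0,0,1],[0,0,0,0,0,0,1],[0,0,0,0,0,0,1]]'
python3 - <<'E'
from h import *
from rig import manip
import cv2
st(manip)
for n in("side","scene","wrist"):
    c=manip.camera(n); cv2.imwrite(f"pics/{n}21.png",cv2.convertScaleAbs(cv2.cvtColor(c["image"],cv2.COLOR_RGB2BGR),alpha=1.4,beta=5))
E
```

```text
time_s: 26.2
ee_pos: [0.554, 0.213, 0.2765]
eef_rot: [0.646, 3.065, 0.016]
wrist_force: [0.1, 1.0, -1.2]
width: 0.0854
t 26.2 pos [554.  213.  276.5] yaw_y 66.19 zdir [ 0.0115  0.0078 -0.9999] w 85.4 F [ 0.1  1.  -1.2] q [-0.72  0.25  0.34  1.73 -0.09  1.16  0.8 ]
```

View pics/side21.png

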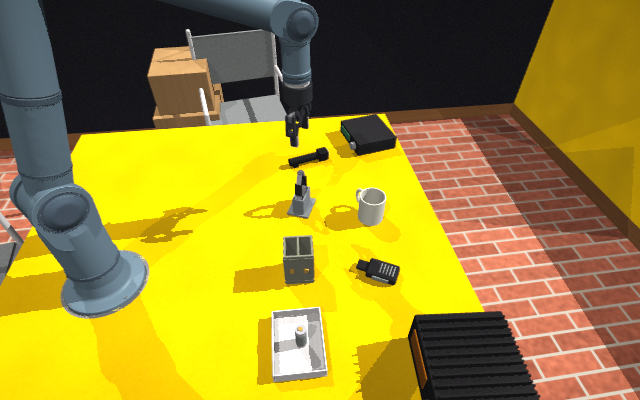

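View pics/scene21.png

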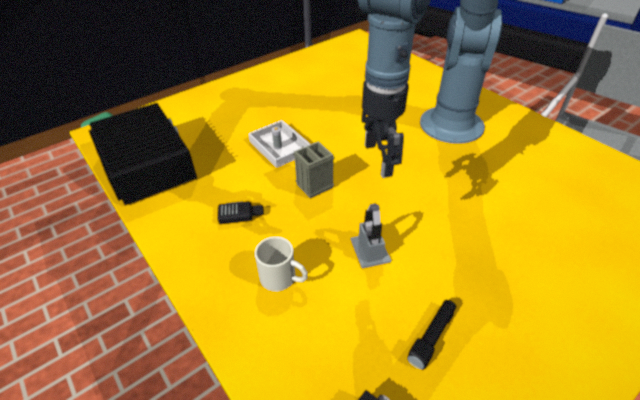

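View pics/wrist21.png

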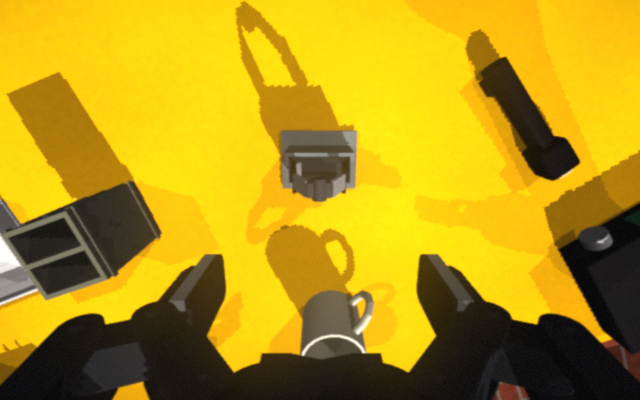

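The side view shows the cell upright in the tray at (300,337). The tongs are upright in the holder at (300,193), and nothing else has moved. I'm handing in the job.

```bash
python3 -c "
from rig import manip
print(manip.sign_off())"
```

```text
the job is handed in; nothing more can be done
None
```

The job is done and handed in at about 26 s of the 59 s allowed. I took the tongs from their holder and squeezed them on the cell, which was in the +x pocket. I lifted it out, lowered it until it touched the tray floor and released it. The tongs then went back in the holder, and the gripper ended open and clear above them.

**Final checks:**
- **Cell:** the last side and scene pictures show it standing upright in the tray.
- **Tongs:** they are upright in the holder.
- **Other things:** the mug, handset and torch look unmoved. I last saw the sleeve in its pocket when I lifted the cell. The final views don't look down into that pocket.
- **Forces:** in the readings I took between moves, wrist force stayed at about 6 N or less. That peak came as the tongs touched the holder floor. I have no readings during the moves themselves.

**Two readings did not match what I expected:**
- **Tongs tips:** the wrist camera put them about 3 mm further along x than the arm's pose implied. I split the difference when placing them.
- **Grip width:** it read 42.5 mm with the cell held, not the 44 mm described. The gripper's fixed force probably flexed the arms of the tongs, but the cell stayed firmly held.

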